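Guard and clip the freshly ground knives

ROBOT

A 6-joint arm with a two-finger parallel gripper is mounted at the origin on the work surface. World frame = base frame: x ahead of the robot, y to its left, z up, the work surface at z = 0. Lengths are in mm, angles in degrees, forces in N, time in s.
With the tool pointing down it reaches from about 350 to 850 mm from the base axis. Payload 8.1 kg.
Tool frame: the origin (TCP) lies midway between the tips of the shut fingers; the grasp point (between the pads) lies 19 mm behind it (r.pinch_z is the distance from the TCP to the grasp point, in mm); z points along the fingers, y is the line along which they close (so a half turn about z gives the same grasp; the last joint's range is limited). The gripper opens to 85 mm and grips with 20 to 120 N. Pads are 22 mm wide; open, the fingers measure 114 mm over their backs; the gripper's body (76 mm by 85 mm) begins 54 mm behind the grasp point. The pads swing forward as they close: fully open they stand 13 mm farther back than shut.
Start: joints at [61.627, 7.471, 85.268, -0, 87.261, -4.893], TCP at [239.035, 550.334, 193.692] pointing down, gripper open.
Joint ranges: [-169.43, 169.43], [-51.17, 129.36], [1.28, 143.12], [-76.62, 256.62], [0, 156.53], [-152.29, 152.29]. Speed limits (degrees/s): [136.94, 136.94, 159.86, 180, 180, 180].

INTERFACE

Orientations are given as [roll, pitch, yaw] about the fixed x, y, z axes, in that order (R = Rz(yaw) Ry(pitch) Rx(roll)).
In Python, from bench import sensors, optics, job, r gives the robot as it stands.
- The arm moves only by the tool play_rows, never from a script. Its argument "motion" is a list that holds one entry, the list of rows, each a list of 6 numbers: the shift along the tool's x, y, z in cm, then the turn, a rotation vector about the tool's x, y, z in degrees. In form: [[[x, y, z, ax, ay, az], ...]]. A call has 1 to 5 rows; each row is the pose to reach, as a shift and turn from the pose commanded when the call began, along the tool's axes at that moment; what a row does not reach only later rows make up. A row lasts 1/10 s, in which the tool goes at most 50 mm and 8.59 degrees, less where a joint would pass 70% of its speed; a pose out of reach is approached as far as the arm can. A call with a gripper value outside its range is refused whole. "jaw" is the opening, from 0 (shut) to 1 (fully open), set as the call begins (left out, the last holds). The fingers move at their own pace and stop on an object; "squeeze" is the grip in N (left out, the last holds). Time passes only in rows, so rows that repeat a pose let the fingers close. It gives the time, the measured TCP pose, the force, the opening and the grip force at its end, in the units of the state.
- sensors.sense(): the state, without advancing time (a new reading comes with each control period).
- optics.snapshot(name): name is "scene" or "top" or "wrist"; returns a dict with "pixels" (384x512x3 uint8, red, green, blue), "mtx" (3x3 intrinsics, pixels), "R" (3x3) and "t" (3): a world point X has camera coordinates R X + t; the wrist camera has in their place "T_tool_cam" (4x4, takes a point from camera to tool coordinates, whose origin is the TCP and whose axes are the flange's). Camera axes: x right, y down, z forward; pixel columns grow to the right and rows downward; lengths in mm; the calibration is good to about 2 mm. A picture is of the moment at which its call begins: read the wrist's pose just before it. There is no depth.
- job.hand_in(): hands the job in; it is judged then, once.
The state is a dict: "time": time; "joint_pos": joint angles; "qd": joint speeds; "joint_efforts": joint torques, N m; "tool_pos": TCP position; "tcp_rot": TCP orientation; "ft_force": force on the tool from outside, world axes, zero at the start; "wrist_torque": the same for the moment, N m; "finger_gap": finger opening in mm; "grip_force": force on a finger pad.
Only numpy, scipy, OpenCV 4.12 (cv2) and the standard library are available. Lean on these libraries where they do the work, as an engineer would, in place of code of your own. Each camera call takes 0.05 s, during which the arm holds its last target. There are 200 camera calls.

TASK

Fit every blade guard that is on the bench over the upturned edge of the knife whose handle has the guard's colour, centred along the blade and fully down, and press the guard's black catch right down. Clamp each fitted guard with a green spring clip from the rail: squeeze the clip open, bring it down astride the guard until its jaw pads are wholly beside the walls, and let it close so that both pads grip the guard's side walls. Do not disturb the wheel, the wrench or the can.

Things in the scene. Friction and masses are not known exactly. Their poses are not given: they have to be found in the camera images.
- blade_red_edge (a point): A knife with a red handle, fixed edge up in a wooden block (150 x 60 x 35 mm). This point is the middle of the blade's upward edge, 85 mm above the bench; x along the blade towards the handle, z up. The steel blade is 3 mm thick, 160 mm long and stands 50 mm clear of its block.
- guard_red_mid (a point): Centre (half-way up) of a loose red plastic blade guard: an upside-down channel 120 mm long (x), 16 wide (y), 36 high (z), standing on the bench open side down, as it goes on the blade. The slot below is 7 mm wide, 26 deep, open at both ends: fully down on a blade, this point is 8 mm below the blade's edge. None if not there today.
- guard_red: The same red guard; origin at the centre of its underside, 60 g. Its side walls are plain except for 36 mm wide, 14 mm high shoes over the last 12 mm of each end.
- guard_red_catch (a joint): The black round catch (13 mm across) in the middle of the red guard's roof: 0 when up (its top 8 mm above the roof), 0.006 m when pressed right down (2 mm above the roof); it needs about 7 N and stays where it is pushed.
- blade_blue_edge (a point): A knife with a blue handle, fixed edge up in a wooden block (150 x 60 x 35 mm). This point is the middle of the blade's upward edge, 85 mm above the bench; x along the blade towards the handle, z up. The steel blade is 3 mm thick, 160 mm long and stands 50 mm clear of its block.
- guard_blue_mid (a point): Centre (half-way up) of a loose blue plastic blade guard: an upside-down channel 120 mm long (x), 16 wide (y), 36 high (z), standing on the bench open side down, as it goes on the blade. The slot below is 7 mm wide, 26 deep, open at both ends: fully down on a blade, this point is 8 mm below the blade's edge. None if not there today.
- guard_blue: The same blue guard; origin at the centre of its underside, 60 g. Its side walls are plain except for 36 mm wide, 14 mm high shoes over the last 12 mm of each end.
- guard_blue_catch (a joint): The black round catch (13 mm across) in the middle of the blue guard's roof: 0 when up (its top 8 mm above the roof), 0.006 m when pressed right down (2 mm above the roof); it needs about 7 N and stays where it is pushed.
- blade_yellow_edge (a point): A knife with a yellow handle, fixed edge up in a wooden block (150 x 60 x 35 mm). This point is the middle of the blade's upward edge, 85 mm above the bench; x along the blade towards the handle, z up. The steel blade is 3 mm thick, 160 mm long and stands 50 mm clear of its block.
- guard_yellow_mid (a point): Centre (half-way up) of a loose yellow plastic blade guard: an upside-down channel 120 mm long (x), 16 wide (y), 36 high (z), standing on the bench open side down, as it goes on the blade. The slot below is 7 mm wide, 26 deep, open at both ends: fully down on a blade, this point is 8 mm below the blade's edge. None if not there today.
- guard_yellow: The same yellow guard; origin at the centre of its underside, 60 g. Its side walls are plain except for 36 mm wide, 14 mm high shoes over the last 12 mm of each end.
- guard_yellow_catch (a joint): The black round catch (13 mm across) in the middle of the yellow guard's roof: 0 when up (its top 8 mm above the roof), 0.006 m when pressed right down (2 mm above the roof); it needs about 7 N and stays where it is pushed.
- clip1_grip (a point): Green spring clip 1, 98 mm tall, 20 mm wide (x), parked jaws down on the rail's bar. This point is midway between its upright handles at the height to squeeze them, 80 mm above the jaw tips; x along the pivot (and bar), y across the jaws. The handles splay outwards upwards; here 54 mm wide overall when parked; squeezed to 38 mm (about 15 N) the jaws are fully open.
- clip1: Clip 1, 90 g; origin midway between its jaw tips. Orange jaw pads 14 mm tall. The pivot pin (6 mm radius, 40 mm above the tips) limits it to 34 mm deep over an edge; parked, it hangs 33 mm over the bar. Sprung shut: on 16 mm (bar, guard) it pinches with about 12 N; fully open the gap is 30 mm. The frame is that of the +y half, upright when closed on 16 mm.
- clip2_grip (a point): Green spring clip 2, 98 mm tall, 20 mm wide (x), parked jaws down on the rail's bar. This point is midway between its upright handles at the height to squeeze them, 80 mm above the jaw tips; x along the pivot (and bar), y across the jaws. The handles splay outwards upwards; here 54 mm wide overall when parked; squeezed to 38 mm (about 15 N) the jaws are fully open.
- clip2: Clip 2, 90 g; origin midway between its jaw tips. Orange jaw pads 14 mm tall. The pivot pin (6 mm radius, 40 mm above the tips) limits it to 34 mm deep over an edge; parked, it hangs 33 mm over the bar. Sprung shut: on 16 mm (bar, guard) it pinches with about 12 N; fully open the gap is 30 mm. The frame is that of the +y half, upright when closed on 16 mm.
- clip3_grip (a point): Green spring clip 3, 98 mm tall, 20 mm wide (x), parked jaws down on the rail's bar. This point is midway between its upright handles at the height to squeeze them, 80 mm above the jaw tips; x along the pivot (and bar), y across the jaws. The handles splay outwards upwards; here 54 mm wide overall when parked; squeezed to 38 mm (about 15 N) the jaws are fully open.
- clip3: Clip 3, 90 g; origin midway between its jaw tips. Orange jaw pads 14 mm tall. The pivot pin (6 mm radius, 40 mm above the tips) limits it to 34 mm deep over an edge; parked, it hangs 33 mm over the bar. Sprung shut: on 16 mm (bar, guard) it pinches with about 12 N; fully open the gap is 30 mm. The frame is that of the +y half, upright when closed on 16 mm.
- rail_top (a point): The clip rail: an aluminium bar 240 mm long (x) and 16 mm thick on two steel feet, fixed; this point is the middle of the bar's top, 85 mm above the bench.
- wheel: Bystander: grinder contact wheel with rubber tyre lying flat, 90 mm across, 30 mm high; origin under its centre.
- wrench: Bystander: a steel wrench lying on the bench; origin under its middle.
- oil: Bystander: a blue can, 60 mm across, 130 mm tall; origin under its centre.

How it is judged (in metres and radians):
At the end, for the whole second after the job is handed in: Each guard present is at rest on its colour's blade: centred to 20 mm along, 7 mm across, 0.12 rad, down to 4 mm; catch pressed 4.5 mm or more; one clip grips it (over 5 N), jaws within 48 mm along and 9 mm across of its middle, tips 27 mm below to 5 above its centre (x of guard_red_mid in the frame of blade_red_edge between -0.02 and 0.02 m and y of guard_red_mid in the frame of blade_red_edge between -0.007 and 0.007 m and z of guard_red_mid in the frame of blade_red_edge between -0.013 and -0.004 m and angle between the x axis of guard_red_mid and the x axis of blade_red_edge, either way round below 0.12 rad and value of joint each of guard_red_catch, guard_blue_catch, guard_yellow_catch above 0.0045 m and linear speed of each of guard_red, guard_blue, guard_yellow below 0.02 m/s and ((x of clip1 in the frame of guard_red_mid between -0.048 and 0.048 m and y of clip1 in the frame of guard_red_mid between -0.009 and 0.009 m and z of clip1 in the frame of guard_red_mid between -0.027 and 0.005 m and contact force between clip1 and guard_red above 5 N) or (x of clip2 in the frame of guard_red_mid between -0.048 and 0.048 m and y of clip2 in the frame of guard_red_mid between -0.009 and 0.009 m and z of clip2 in the frame of guard_red_mid between -0.027 and 0.005 m and contact force between clip2 and guard_red above 5 N) or (x of clip3 in the frame of guard_red_mid between -0.048 and 0.048 m and y of clip3 in the frame of guard_red_mid between -0.009 and 0.009 m and z of clip3 in the frame of guard_red_mid between -0.027 and 0.005 m and contact force between clip3 and guard_red above 5 N)) and x of guard_blue_mid in the frame of blade_blue_edge between -0.02 and 0.02 m and y of guard_blue_mid in the frame of blade_blue_edge between -0.007 and 0.007 m and z of guard_blue_mid in the frame of blade_blue_edge between -0.013 and -0.004 m and angle between the x axis of guard_blue_mid and the x axis of blade_blue_edge, either way round below 0.12 rad and ((x of clip1 in the frame of guard_blue_mid between -0.048 and 0.048 m and y of clip1 in the frame of guard_blue_mid between -0.009 and 0.009 m and z of clip1 in the frame of guard_blue_mid between -0.027 and 0.005 m and contact force between clip1 and guard_blue above 5 N) or (x of clip2 in the frame of guard_blue_mid between -0.048 and 0.048 m and y of clip2 in the frame of guard_blue_mid between -0.009 and 0.009 m and z of clip2 in the frame of guard_blue_mid between -0.027 and 0.005 m and contact force between clip2 and guard_blue above 5 N) or (x of clip3 in the frame of guard_blue_mid between -0.048 and 0.048 m and y of clip3 in the frame of guard_blue_mid between -0.009 and 0.009 m and z of clip3 in the frame of guard_blue_mid between -0.027 and 0.005 m and contact force between clip3 and guard_blue above 5 N)) and x of guard_yellow_mid in the frame of blade_yellow_edge between -0.02 and 0.02 m and y of guard_yellow_mid in the frame of blade_yellow_edge between -0.007 and 0.007 m and z of guard_yellow_mid in the frame of blade_yellow_edge between -0.013 and -0.004 m and angle between the x axis of guard_yellow_mid and the x axis of blade_yellow_edge, either way round below 0.12 rad and ((x of clip1 in the frame of guard_yellow_mid between -0.048 and 0.048 m and y of clip1 in the frame of guard_yellow_mid between -0.009 and 0.009 m and z of clip1 in the frame of guard_yellow_mid between -0.027 and 0.005 m and contact force between clip1 and guard_yellow above 5 N) or (x of clip2 in the frame of guard_yellow_mid between -0.048 and 0.048 m and y of clip2 in the frame of guard_yellow_mid between -0.009 and 0.009 m and z of clip2 in the frame of guard_yellow_mid between -0.027 and 0.005 m and contact force between clip2 and guard_yellow above 5 N) or (x of clip3 in the frame of guard_yellow_mid between -0.048 and 0.048 m and y of clip3 in the frame of guard_yellow_mid between -0.009 and 0.009 m and z of clip3 in the frame of guard_yellow_mid between -0.027 and 0.005 m and contact force between clip3 and guard_yellow above 5 N))); the robot touches nothing.
It fails at once if the contact wheel is shoved aside (more than 30 mm) (distance of wheel from where it was at the start of the episode above 0.03 m).
It fails at once if the wrench is shoved aside (more than 30 mm) (distance of wrench from where it was at the start of the episode above 0.03 m).
It fails at once if the can is shoved aside (more than 30 mm) (distance of oil from where it was at the start of the episode above 0.03 m).
Of guard_red, guard_blue, guard_yellow only 2 to 3 are there at a start; the rules pass over those that are not, and their reading is None.
At some moment in a run one of guard_red, guard_blue, guard_yellow may be knocked a few centimetres aside while the robot is not near it.
It also fails if it takes over 210 s, if anything falls off the work surface, if the arm or the gripper's body presses on something with over 40 N, if the wrist force passes 120 N, or if a joint passes its speed limit or range.

## Working session

There is one attempt and no reset: what is moved stays moved. The work goes in short steps, Python scripts to look and compute and a tool call to move; the robot and the scene stay as the last step left them, time stands still between calls to the robot, and variables do not carry over. Pictures are saved under pics/ and viewed, at most 14 in all, crops included, and the job is handed in when it is done.

Besides the shell and the picture viewer there is one more tool, called after ">>>" as name([rows], argument=value, ...), one row to a line, values as JSON. play_rows: Moves the arm, as the interface text tells. Its arguments: {"type":"object","properties":{"motion":{"type":"array","items":{"type":"array","items":{"type":"array","items":{"type":"number"}}}},"jaw":{"type":"number"},"squeeze":{"type":"number"}},"required":["motion"]}

```bash
mkdir -p pics
cat > h.py <<'E'
import numpy as np, cv2
from scipy.spatial.transform import Rotation as Rt
from bench import sensors, optics, job, r
def toolT():
    s=sensors.sense(); T=np.eye(4); T[:3,:3]=Rt.from_euler('xyz',s['tcp_rot'],degrees=True).as_matrix(); T[:3,3]=s['tool_pos']; return T
def snap(name,fn=None):
    T=toolT(); d=optics.snapshot(name)
    if name=='wrist':
        C=T@np.array(d['T_tool_cam']); R=C[:3,:3].T; t=-R@C[:3,3]
    else: R=np.array(d['R']); t=np.array(d['t']).ravel()
    c=dict(K=np.array(d['mtx']),R=R,t=t,im=np.array(d['pixels'])[:,:,::-1].copy())
    if fn: cv2.imwrite('pics/'+fn,c['im'])
    np.savez('/tmp/'+name,**c)
    return c
def load(name): return dict(np.load('/tmp/'+name+'.npz'))
def pz(c,u,v,z):
    d=c['R'].T@np.linalg.inv(c['K'])@np.array([u,v,1.]); o=-c['R'].T@c['t']; return o+d*(z-o[2])/d[2]
def proj(c,X):
    p=c['K']@(c['R']@np.array(X,float)+c['t']); return p[:2]/p[2]
def move(xyz,yaw=None,roll=180,pitch=0):
    """row to give: shift cm in tool axes and rotvec deg"""
    T=toolT(); d=T[:3,:3].T@(np.array(xyz)-T[:3,3])/10
    rv=np.zeros(3)
    if yaw is not None:
        rv=(Rt.from_matrix(T[:3,:3]).inv()*Rt.from_euler('xyz',[roll,pitch,yaw],degrees=True)).as_rotvec(degrees=True)
    return np.round(d,2),np.round(rv,1)
E
python3 - <<'E'
from h import *
print(sensors.sense())
for n in('scene','top','wrist'):
    c=snap(n,n+'0.png'); print(n,-c['R'].T@c['t'],c['K'][0,0])
    cv2.imwrite('pics/%s0b.png'%n,cv2.resize(c['im'],(800,600),interpolation=cv2.INTER_CUBIC))
E
```

```text
{'time': 0.0, 'joint_pos': array([ 6.16287331e+01,  7.51474842e+00,  8.53298836e+01, -1.06185949e-04,
        8.72616080e+01, -4.89167415e+00]), 'qd': array([-0.0765531 , -0.04511177,  0.04100703,  0.08494766, -0.03281499,
        0.0001246 ]), 'joint_efforts': array([-9.76453412e-04, -5.69422674e+01, -5.00529242e+01, -4.24160507e-04,
        1.51704153e-02,  1.83504591e-05]), 'tool_pos': array([238.72322301, 549.78545455, 192.64245633]), 'tcp_rot': array([-1.79894138e+02, -8.95363873e-03,  1.56520404e+02]), 'ft_force': array([-0.312428  ,  0.28185904,  0.13707245]), 'wrist_torque': array([-0.03293649, -0.01617447,  0.03600974]), 'grip_force': 0.0, 'finger_gap': 85.34183440925683}
scene [1400.94096327  382.60501574  836.20027744] 419.5992751586027
top [ 464.87037002   20.77213083 1236.05099092] 375.23537643345605
wrist [161.46939458 583.38427322 371.52671439] 307.3901288867944
```

View pics/top0b.png

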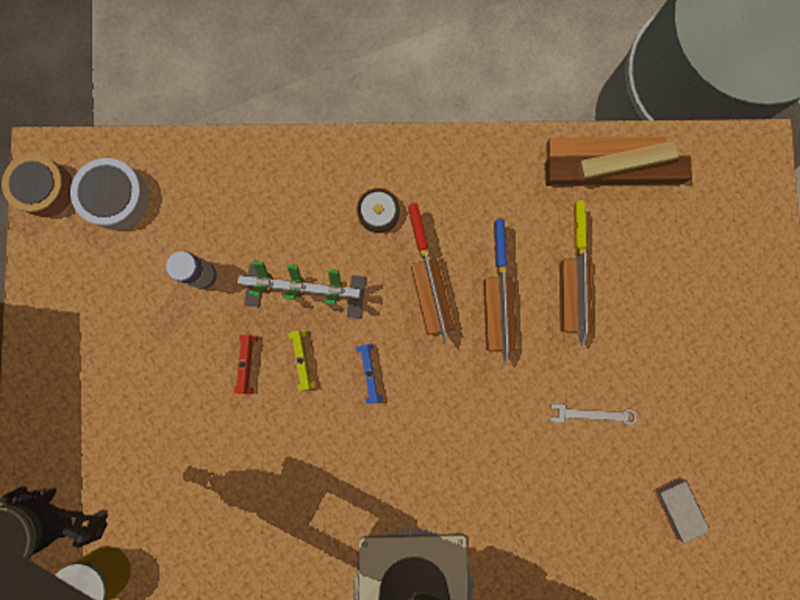

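View pics/scene0b.png

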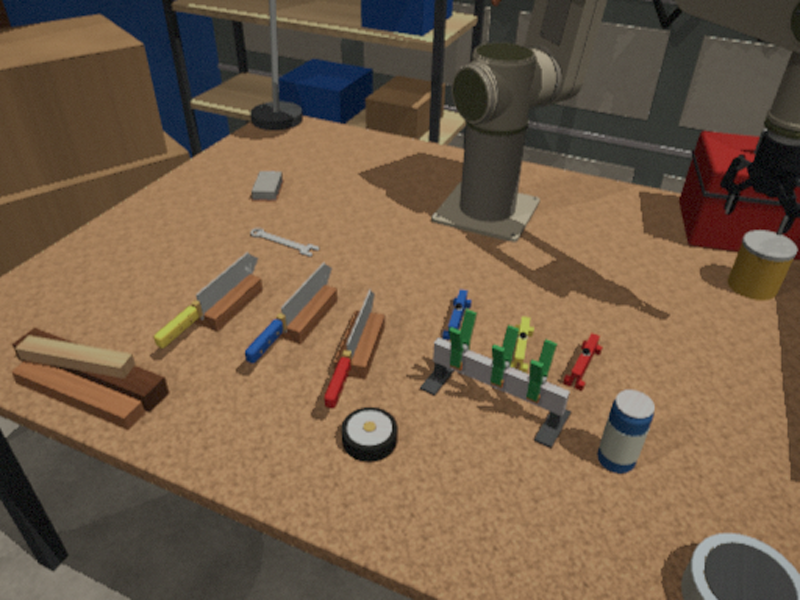

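The top view shows all three guards, at roughly (245,364) red, (302,361) yellow and (370,374) blue. The clips are near (259,283), (294,283) and (334,287), and the blades near u=436, 504 and 583. I'll enlarge that area.

Run:
```python
from h import *
c=load('top'); cv2.imwrite('pics/topc.png',cv2.resize(c['im'][125:265,140:390],(800,448),interpolation=cv2.INTER_CUBIC))
```

```text
(no output)
```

View pics/topc.png

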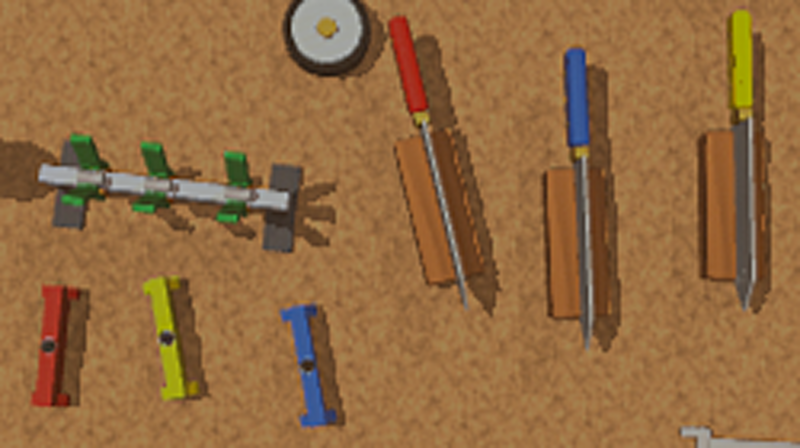

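Run:
```python
from h import *
c=load('top')
def P(u,v,z): return pz(c,u/3.2+140,v/3.2+125,z)
for n,a,b in [('red',(423,122),(465,304)),('blue',(583,158),(588,347)),('yel',(752,118),(747,308))]:
    A=P(*a,85);B=P(*b,85);d=A-B; print('blade',n,(A+B)/2,np.linalg.norm(d),np.degrees(np.arctan2(d[1],d[0])))
for n,k,a,b in [('red',(48,346),(56,287),(49,404)),('yel',(167,339),(158,280),(178,398)),('blue',(308,366),(297,308),(319,424))]:
    A=P(*a,36);B=P(*b,36);d=A-B; print('guard',n,P(*k,44),(A+B)/2,np.linalg.norm(d),np.degrees(np.arctan2(d[1],d[0])))
for n,a,b in [('1',(79,145),(72,202)),('2',(150,150),(146,206)),('3',(235,160),(232,215))]:
    A=P(*a,145);B=P(*b,145);print('clip',n,(A+B)/2,np.linalg.norm(A-B))
A=P(40,174,85);B=P(288,199,85);d=A-B;print('rail',(A+B)/2,np.linalg.norm(d),np.degrees(np.arctan2(d[1],d[0])))
print(toolT()[:3,0:2],move([450,250,300],0))
```

```text
blade red [581.75790264 -54.85286865  85.        ] 180.78980407693075 11.700432691747217
blade blue [ 541.40223378 -190.54100943   85.        ] 182.46404712129777 -0.3531950858062339
blade yel [ 577.10362775 -351.02881474   85.        ] 185.19617264255393 -4.086264674981354
guard red [460.0731737  335.07425359  44.        ] [460.70919405 332.73641247  36.        ] 115.39476495727769 -3.0050154236745987
guard yel [464.87191512 218.33111626  44.        ] [465.10476475 218.70942254  36.        ] 118.59970944977047 9.536800278862458
guard blue [435.93030556  79.79128265  44.        ] [435.9765673   80.23025765  36.        ] 116.5597312533361 10.112439910077804
clip 1 [616.77343612 284.6665931  145.        ] 52.69674999450189
clip 2 [611.60682335 218.71839574 145.        ] 51.60519861562307
clip 3 [601.64828667 140.86444895 145.        ] 50.641004509518176
rail [611.12133575 214.16982095  85.        ] 239.7038889008763 83.2982275879393
[[-9.17221677e-01  3.98376612e-01]
 [ 3.98377180e-01  9.17220841e-01]
 [ 1.33152998e-04 -1.41538643e-03]] (array([-31.32, -19.11, -10.69]), array([-0.000e+00,  1.000e-01,  1.565e+02]))
```

Run:
```python
from h import *
print(move([460,335,150],177)); print(np.round(optics.snapshot('wrist')['T_tool_cam'],3))
```

```text
(array([-28.85, -10.89,   4.3 ]), array([ -0.1,  -0. , -20.5]))
[[   0.      -0.946   -0.325   84.277]
 [   1.       0.       0.      -0.312]
 [  -0.      -0.325    0.946 -178.792]
 [   0.       0.       0.       1.   ]]
```

>>> play_rows([
  [[-28.85,-10.89,4.3,0,0,-20.5],[-28.85,-10.89,4.3,0,0,-20.5],[-28.85,-10.89,4.3,0,0,-20.5],[-28.85,-10.89,4.3,0,0,-20.5],[-28.85,-10.89,4.3,0,0,-20.5]],
], jaw=1, squeeze=40)

```text
time: 0.7
tool_pos: [413.7, 380.2, 159.6]
tcp_rot: [180.0, 0.0, 177.1]
ft_force: [2.3, 0.2, 0.3]
finger_gap: 85.4
grip_force: 0.0
```

Run:
```python
from h import *
print(sensors.sense()['tool_pos'],move([460,335,150],177))
```

```text
[413.67027352 380.24353865 159.63446902] (array([-4.86, -4.28,  0.96]), array([0. , 0. , 0.1]))
```

>>> play_rows([
  [[-4.9,-4.3,0.9,0,0,0],[-4.9,-4.3,0.9,0,0,0],[-4.9,-4.3,0.9,0,0,0],[-4.9,-4.3,0.9,0,0,0]],
])

```text
time: 1.1
tool_pos: [458.9, 336.7, 150.9]
tcp_rot: [180.0, -0.0, 177.0]
ft_force: [-0.0, 0.2, 0.7]
finger_gap: 85.5
grip_force: 0.0
```

Run:
```python
from h import *
c=snap('wrist','w1.png'); print(toolT()[:3,3]); print(proj(c,[460,335,44]),proj(c,[460,335,0]))
```

```text
[458.63013746 337.31477411 151.08747736]
[253.25060608 180.11048602] [253.42753649 168.69471518]
```

View pics/w1.png

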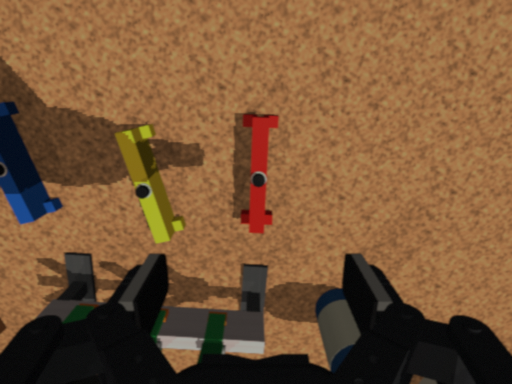

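The red guard's catch is at (259,179), and its roof ends are at (261,116) and (257,232).

```bash
cat >> h.py <<'E'
def seg(c,a,b,z):
    A=pz(c,*a,z);B=pz(c,*b,z);d=A-B
    return np.round((A+B)/2,1),round(np.linalg.norm(d),1),round(np.degrees(np.arctan2(d[1],d[0])),1)
E
python3 - <<'E'
from h import *
c=load('wrist'); print(pz(c,259,179,44),seg(c,(257,232),(261,116),36))
print(pz(c,142,191,44),seg(c,(163,241),(126,133),36))
g=pz(c,259,179,44); print(move([g[0],g[1],10],177))
E
```

```text
[459.17258021 340.61939974  44.        ] (array([460.2, 340.6,  36. ]), np.float64(119.5), np.float64(-4.7))
[465.39450157 225.43359872  44.        ] (array([467.3, 226. ,  36. ]), np.float64(116.8), np.float64(8.8))
(array([-0.04,  0.33, 14.11]), array([ 0. , -0. ,  0.1]))
```

>>> play_rows([
  [[-0.05,0.3,4.5,0,0,1.7],[-0.05,0.3,8.5,0,0,1.7],[-0.05,0.3,11.5,0,0,1.7],[-0.05,0.3,13.6,0,0,1.7],[-0.05,0.3,13.6,0,0,1.7]],
])

```text
time: 1.65
tool_pos: [456.1, 339.1, 11.3]
tcp_rot: [-179.8, -0.3, 175.5]
ft_force: [0.3, -1.1, -1.0]
finger_gap: 85.1
grip_force: 0.0
```

>>> play_rows([
  [[0,0,0,0,0,0],[0,0,0,0,0,0],[0,0,0,0,0,0],[0,0,0,0,0,0],[0,0,0,0,0,0]],
], jaw=0)

```text
time: 2.15
tool_pos: [460.6, 339.6, 15.8]
tcp_rot: [180.0, 0.1, 175.3]
ft_force: [0.3, -0.1, 0.1]
finger_gap: 12.6
grip_force: 0.0
```

>>> play_rows([
  [[0,0,0,0,0,0],[0,0,0,0,0,0],[0,0,0,0,0,0],[0,0,0,0,0,0]],
])

```text
time: 2.55
tool_pos: [460.0, 339.2, 14.9]
tcp_rot: [-180.0, -0.0, 175.3]
ft_force: [0.4, 0.7, -0.6]
finger_gap: 0.1
grip_force: 0.0
```

Run:
```python
from h import *
print(sensors.sense())
a=snap('wrist'); b=snap('scene'); 
cv2.imwrite('pics/w2.png',np.hstack([cv2.resize(a['im'],(400,300)),cv2.resize(b['im'][170:320,250:450],(400,300))]))
```

```text
{'time': 2.55, 'joint_pos': array([ 3.12628090e+01,  1.21684617e+01,  9.95071477e+01,  1.48744961e-03,
        6.83370868e+01, -5.40525546e+01]), 'qd': array([ 0.0918972 , -0.05334566,  0.01822824,  0.04050542, -0.11568502,
       -0.01484718]), 'joint_efforts': array([-6.30361290e-03, -5.59041524e+01, -4.47936237e+01, -6.63704905e-04,
        2.36685824e-03,  1.20861164e-04]), 'tool_pos': array([459.99876539, 339.18352603,  14.86388801]), 'tcp_rot': array([-1.79993666e+02, -1.10897733e-02,  1.75314814e+02]), 'ft_force': array([ 0.43273218,  0.65317453, -0.62958288]), 'wrist_torque': array([-0.03532084,  0.01778305, -0.00338744]), 'grip_force': 0.0, 'finger_gap': 0.06762733716451148}
```

View pics/w2.png

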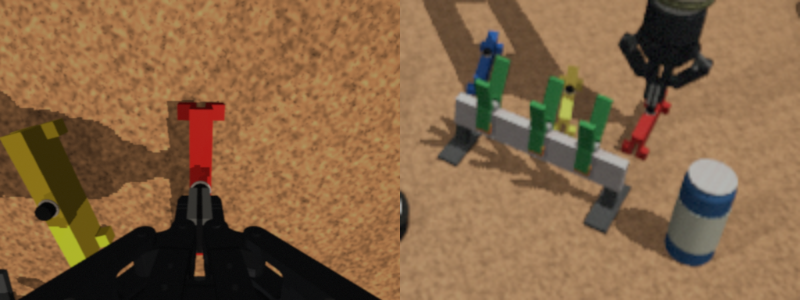

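Run:
```python
from h import *
c=load('wrist'); print([proj(c,[460,340,z]) for z in (15,34,44)], proj(c,[520,340,36]),proj(c,[400,341,36]),proj(c,[400,341,0]))
cv2.imwrite('pics/w3.png',np.hstack([cv2.resize(c['im'][190:384,150:362],(400,366),interpolation=cv2.INTER_CUBIC),cv2.resize(load('scene')['im'][150:260,330:450],(400,366),interpolation=cv2.INTER_CUBIC)]))
```

```text
[array([256.40796244, 226.26505385]), array([256.56667739, 240.31373199]), array([256.66377043, 248.9079364 ])] [264.07613688 325.74949408] [249.18811904 137.24704494] [250.19364914 128.2530268 ]
```

View pics/w3.png

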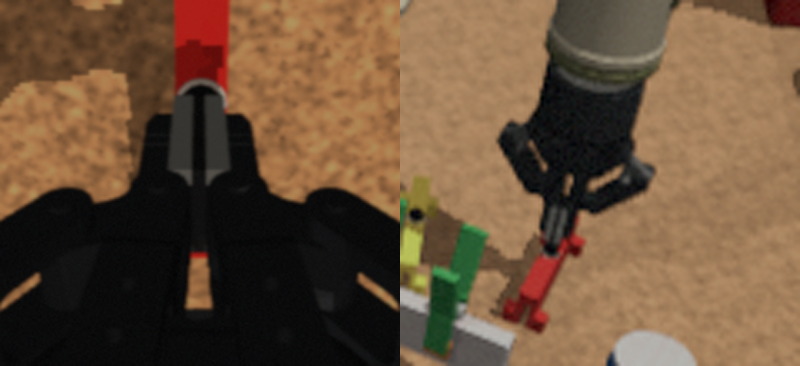

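Run:
```python
from h import *
c=load('scene')
for z in (15,34,44,60): 
    p=proj(c,[460,339,z]); print(z,p,(p-[330,150])/.3+[400,0])
for x in (400,520):print((proj(c,[x,339+(460-x)*.08,36])-[330,150])/.3+[400,0])
s=sensors.sense(); print(s['tool_pos'], r.pinch_z, [a for a in dir(r) if a[0]!='_'])
```

```text
15 [373.06240703 230.71384658] [543.54135675 269.04615528]
34 [374.32109178 225.81754896] [547.7369726  252.72516319]
44 [374.99357495 223.20158198] [549.97858317 244.00527327]
60 [376.08425799 218.95881288] [553.6141933  229.86270961]
[567.8093322  210.64515549]
[527.12173203 294.28315579]
[460.01957193 339.23837788  14.88001621] 18.700000000000003 ['PlanningError', 'pinch_z']
```

The shut fingers look as if they are standing on the guard, although the TCP reads z=15. I'll raise the arm to see whether the guard comes with it.

>>> play_rows([
  [[0,0,-2,0,0,0],[0,0,-4,0,0,0],[0,0,-6,0,0,0],[0,0,-6,0,0,0],[0,0,-6,0,0,0]],
])

```text
time: 3.15
tool_pos: [460.3, 339.4, 75.1]
tcp_rot: [180.0, 0.0, 175.3]
ft_force: [-0.8, -0.4, -0.3]
finger_gap: -0.0
grip_force: 0.0
```

Run:
```python
from h import *
a=snap('wrist'); b=snap('scene'); print(toolT()[:3,3]);print(proj(a,[460,340,44]),proj(a,[400,344,36]),proj(a,[520,335,36]))
cv2.imwrite('pics/w4.png',np.hstack([cv2.resize(a['im'],(400,300)),cv2.resize(b['im'][150:260,330:450],(400,366),interpolation=cv2.INTER_CUBIC)[:300]]))
```

```text
[459.26749846 338.80930487  73.60583812]
[255.79077768 207.59020954] [254.55098959 122.93329753] [255.55686503 271.95639247]
```

View pics/w4.png

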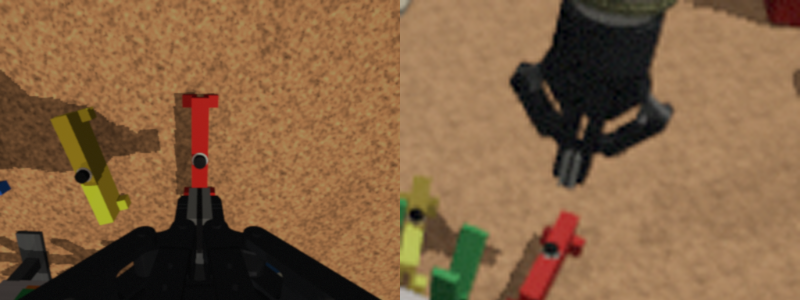

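The guard stayed put and the catch is visible at (256,206). So the fingertips sit about 30 mm above the reported TCP. I'll probe this by pressing the catch with the shut fingers, which has to be done anyway.

>>> play_rows([
  [[0,0,2.5,0,0,0],[0,0,5,0,0,0],[0,0,5.8,0,0,0],[0,0,5.8,0,0,0]],
])

```text
time: 3.65
tool_pos: [458.0, 338.0, 14.3]
tcp_rot: [-179.8, -0.2, 175.3]
ft_force: [0.1, 0.0, -0.1]
finger_gap: 0.2
grip_force: 0.0
```

>>> play_rows([
  [[0,0,0.15,0,0,0],[0,0,0.3,0,0,0],[0,0,0.3,0,0,0]],
])

```text
time: 3.95
tool_pos: [460.8, 339.7, 14.9]
tcp_rot: [179.9, 0.1, 175.3]
ft_force: [-0.0, 0.5, 0.6]
finger_gap: 0.1
grip_force: 0.0
```

>>> play_rows([
  [[0,0,0.15,0,0,0],[0,0,0.3,0,0,0],[0,0,0.3,0,0,0]],
])

```text
time: 4.25
tool_pos: [460.0, 339.2, 10.9]
tcp_rot: [-180.0, -0.0, 175.3]
ft_force: [-0.4, 0.7, 1.4]
finger_gap: 0.3
grip_force: 0.0
```

>>> play_rows([
  [[0,0,0.15,0,0,0],[0,0,0.3,0,0,0],[0,0,0.3,0,0,0]],
])

```text
time: 4.55
tool_pos: [459.8, 339.1, 7.6]
tcp_rot: [-180.0, -0.0, 175.3]
ft_force: [0.2, -0.4, -0.2]
finger_gap: 0.2
grip_force: 0.0
```

>>> play_rows([
  [[0,0,0.15,0,0,0],[0,0,0.25,0,0,0],[0,0,0.25,0,0,0]],
])

```text
time: 4.85
tool_pos: [460.2, 339.4, 5.9]
tcp_rot: [180.0, 0.0, 175.3]
ft_force: [-1.5, -1.3, 4.3]
finger_gap: -0.0
grip_force: 2.0
```

>>> play_rows([
  [[0,0,0.15,0,0,0],[0,0,0.3,0,0,0],[0,0,0.3,0,0,0]],
])

```text
time: 5.15
tool_pos: [460.2, 339.4, 2.9]
tcp_rot: [180.0, 0.0, 175.3]
ft_force: [-2.1, -1.9, 5.6]
finger_gap: 0.0
grip_force: 2.3
```

>>> play_rows([
  [[0,0,0.15,0,0,0],[0,0,0.2,0,0,0],[0,0,0.2,0,0,0]],
])

```text
time: 5.45
tool_pos: [460.2, 339.4, 1.0]
tcp_rot: [180.0, 0.0, 175.3]
ft_force: [-1.5, -0.8, 5.4]
finger_gap: -0.0
grip_force: 2.8
```

>>> play_rows([
  [[0,0,0.1,0,0,0],[0,0,0.1,0,0,0]],
])

```text
time: 5.65
tool_pos: [460.3, 339.4, 0.4]
tcp_rot: [180.0, 0.0, 175.3]
ft_force: [-4.9, -2.4, 9.1]
finger_gap: 0.1
grip_force: 4.7
```

The catch took about 5.5 N over its travel and bottomed at TCP z≈0.5, where its top should be at 38. So the tips are 37 mm above the reported TCP, and the grasp needs TCP z≈-28. I'll raise, open, go down carefully and grasp.

>>> play_rows([
  [[0,0,0.1,0,0,0],[0,0,-0.5,0,0,0],[0,0,-3.5,0,0,0],[0,0,-3.5,0,0,0],[0,0,-3.5,0,0,0]],
])

```text
time: 6.15
tool_pos: [460.9, 339.8, 35.3]
tcp_rot: [179.9, 0.1, 175.3]
ft_force: [0.0, 0.4, 0.2]
finger_gap: -0.3
grip_force: 0.0
```

>>> play_rows([
  [[0,0,0,0,0,0],[0,0,0,0,0,0],[0,0,0,0,0,0],[0,0,0,0,0,0],[0,0,0,0,0,0]],
], jaw=0.8)

```text
time: 6.65
tool_pos: [459.9, 339.2, 34.1]
tcp_rot: [-180.0, -0.0, 175.3]
ft_force: [0.3, 0.6, -0.5]
finger_gap: 68.1
grip_force: 0.0
```

>>> play_rows([
  [[0,0,2,0,0,0],[0,0,4,0,0,0],[0,0,5.4,0,0,0],[0,0,5.4,0,0,0],[0,0,5.4,0,0,0]],
])

```text
time: 7.15
tool_pos: [459.9, 339.2, -19.5]
tcp_rot: [-180.0, -0.0, 175.3]
ft_force: [0.8, -0.1, 0.5]
finger_gap: 68.1
grip_force: 0.0
```

Run:
```python
from h import *
s=sensors.sense(); print(s['tool_pos'],s['ft_force'],s['finger_gap'])
```

```text
[459.9473527  339.21222208 -19.51680992] [ 0.82337662 -0.06711398  0.51251108] 68.13506223564846
```

>>> play_rows([
  [[0,0,0.4,0,0,0],[0,0,0.8,0,0,0],[0,0,0.8,0,0,0]],
])

```text
time: 7.45
tool_pos: [460.0, 339.2, -27.7]
tcp_rot: [-180.0, -0.0, 175.3]
ft_force: [0.5, -0.7, -1.0]
finger_gap: 68.0
grip_force: 0.0
```

>>> play_rows([
  [[0,0,0,0,0,0],[0,0,0,0,0,0],[0,0,0,0,0,0],[0,0,0,0,0,0],[0,0,0,0,0,0]],
], jaw=0, squeeze=40)

```text
time: 7.95
tool_pos: [460.3, 339.4, -27.2]
tcp_rot: [180.0, 0.0, 175.3]
ft_force: [0.4, -1.0, 1.7]
finger_gap: 15.4
grip_force: 40.0
```

>>> play_rows([
  [[0,0,0,0,0,0],[0,0,0,0,0,0],[0,0,0,0,0,0]],
])

```text
time: 8.25
tool_pos: [460.3, 339.4, -27.2]
tcp_rot: [180.0, 0.0, 175.3]
ft_force: [-0.3, -0.4, 3.6]
finger_gap: 15.3
grip_force: 40.1
```

Gripped with a 15.4 mm gap. I'll lift and travel beside the red blade, then look.

>>> play_rows([
  [[0,0,-3,0,0,0],[0,0,-8,0,0,0],[0,0,-13,0,0,0],[0,0,-17,0,0,0],[0,0,-17,0,0,0]],
])

```text
time: 8.75
tool_pos: [463.8, 341.6, 150.2]
tcp_rot: [179.6, 0.5, 175.3]
ft_force: [0.9, 0.7, 1.0]
finger_gap: 15.0
grip_force: 39.7
```

Run:
```python
from h import *
s=sensors.sense(); print(s['tool_pos'],s['ft_force'],s['finger_gap'],move([540,25,145],191.7))
```

```text
[463.77965681 341.5763876  150.17579671] [0.89472176 0.69944477 0.98086436] 15.027979278776817 (array([-10.17, -30.93,   0.4 ]), array([  0.3,   0.6, -16.4]))
```

>>> play_rows([
  [[-2,-5,0,0,0,-4],[-4,-10,0,0,0,-8],[-6,-15,0,0,0,-12],[-8,-20,0,0,0,-16.4],[-10,-25,0,0,0,-16.4]],
])

```text
time: 9.25
tool_pos: [533.1, 98.4, 141.2]
tcp_rot: [180.0, -0.1, -168.1]
ft_force: [0.8, 0.2, -0.6]
finger_gap: 15.4
grip_force: 39.7
```

Run:
```python
from h import *
print(move([540,25,145],191.7))
```

```text
(array([ 0.84, -7.33, -0.38]), array([ 0. , -0.1,  0.2]))
```

>>> play_rows([
  [[0.5,-4,0,0,0,0],[0.8,-7.3,0,0,0,0],[0.8,-7.3,0,0,0,0],[0.8,-7.3,0,0,0,0],[0.8,-7.3,0,0,0,0]],
])

```text
time: 9.75
tool_pos: [540.1, 28.2, 141.7]
tcp_rot: [180.0, -0.1, -168.2]
ft_force: [0.7, 0.5, -0.8]
finger_gap: 15.1
grip_force: 39.7
```

Run:
```python
from h import *
c=snap('wrist'); print(toolT()[:3,3]); print([proj(c,p) for p in([661,-39,85],[582,-55,85],[503,-71,85])])
cv2.imwrite('pics/w5.png',cv2.resize(c['im'],(800,600),interpolation=cv2.INTER_CUBIC))
```

```text
[540.21200903  28.45692405 141.88031069]
[array([157.03494502, 303.08707425]), array([147.63919844, 223.42950654]), array([136.12084093, 125.7763466 ])]
```

View pics/w5.png

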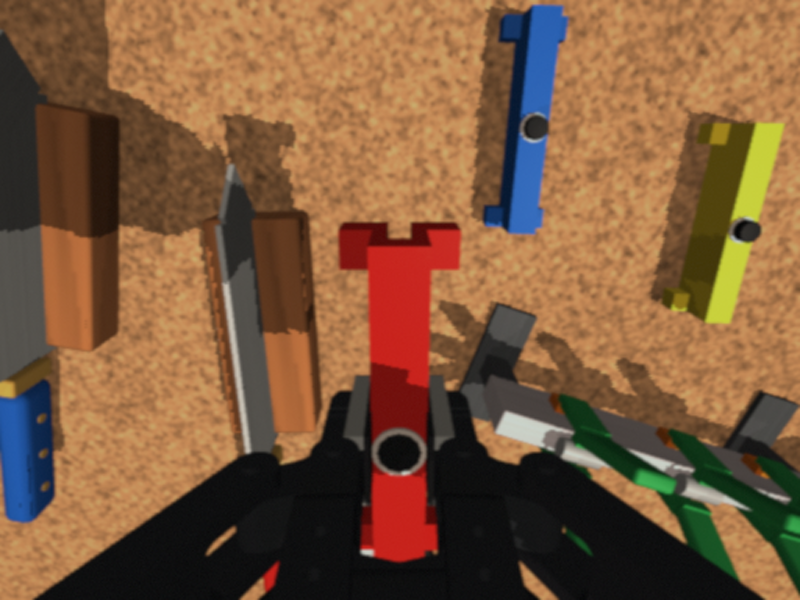

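The held guard is centred at about (401,450). The red blade's edge runs along the line (222,300)–(246,450), its tip is at (231,165), and the block's right side spans (305,212)–(318,430), in 800-scale pixels.

Run:
```python
from h import *
c=load('wrist'); k=1.5625
for z in (35,60,85): print('tip',z,pz(c,231/k,165/k,z))
print('edge',seg(c,(246/k,450/k),(222/k,300/k),85))
print('block side',seg(c,(318/k,430/k),(306/k,214/k),35), seg(c,(275/k,433/k),(254/k,214/k),35))
t=load('top'); P=lambda u,v,z:pz(t,u/3.2+140,v/3.2+125,z)
q=[(397,143),(450,130),(430,285),(483,270)]; print('top block',np.mean([P(*a,35) for a in q],0))
q=[(546,170),(602,168),(550,318),(608,316)]; print('top block blue',np.mean([P(*a,35) for a in q],0))
q=[(703,133),(765,131),(702,278),(768,280)]; print('top block yel',np.mean([P(*a,35) for a in q],0))
print('guard yaw',seg(c,(402/k,555/k),(400/k,245/k),165))
print('held catch',pz(c,399/k,452/k,141.9+27.2+38))
print('blue',pz(c,535/k,127/k,44),seg(c,(519/k,232/k),(547/k,7/k),36)); print('yel',pz(c,746/k,230/k,44),seg(c,(719/k,322/k),(769/k,124/k),36))
```

```text
tip 35 [492.62364189 -79.52722302  35.        ]
tip 60 [489.56848018 -71.625743    60.        ]
tip 85 [486.51331847 -63.72426297  85.        ]
edge (array([599.7, -51.2,  85. ]), np.float64(92.0), np.float64(13.6))
block side (array([584.6, -18.8,  35. ]), np.float64(148.9), np.float64(11.4)) (array([591.9, -48.3,  35. ]), np.float64(151.3), np.float64(11.7))
top block [592.73126794 -54.31424041  35.        ]
top block blue [ 554.18604932 -190.96587515   35.        ]
top block yel [ 589.55461783 -352.27042888   35.        ]
guard yaw (array([555.3,  32.3, 165. ]), np.float64(131.9), np.float64(12.2))
held catch [539.63046853  28.1435385  207.1       ]
blue [438.06204158  82.63232863  44.        ] (array([438.1,  83.2,  36. ]), np.float64(117.5), np.float64(9.4))
yel [467.02573348 219.0563948   44.        ] (array([467.5, 222.8,  36. ]), np.float64(118.4), np.float64(10.7))
```

Run:
```python
from h import *
print(move([586,-52,141.9],191.7),move([586,-52,70],191.7))
```

```text
(array([-2.84, -8.81, -0.01]), array([ 0. , -0. ,  0.1])) (array([-2.84, -8.82,  7.18]), array([ 0. , -0. ,  0.1]))
```

>>> play_rows([
  [[-1.5,-4.5,0,0,0,0],[-2.8,-8.8,0,0,0,0],[-2.8,-8.8,2,0,0,0],[-2.8,-8.8,4.5,0,0,0],[-2.8,-8.8,6.8,0,0,0]],
])

```text
time: 10.3
tool_pos: [586.1, -52.1, 73.4]
tcp_rot: [180.0, 0.0, -168.2]
ft_force: [0.0, -0.5, -1.6]
finger_gap: 15.0
grip_force: 39.8
```

>>> play_rows([
  [[0,0,0,0,0,0],[0,0,0,0,0,0],[0,0,0,0,0,0]],
])

```text
time: 10.6
tool_pos: [587.1, -52.7, 76.2]
tcp_rot: [-180.0, 0.1, -168.2]
ft_force: [0.3, -0.1, -0.6]
finger_gap: 15.6
grip_force: 39.8
```

Run:
```python
from h import *
c=snap('wrist'); print(toolT()[:3,3]); 
cv2.imwrite('pics/w6.png',cv2.resize(c['im'][60:260,160:360],(800,800),interpolation=cv2.INTER_CUBIC)[:600])
```

```text
[587.31072337 -52.9140325   76.46821373]
```

View pics/w6.png

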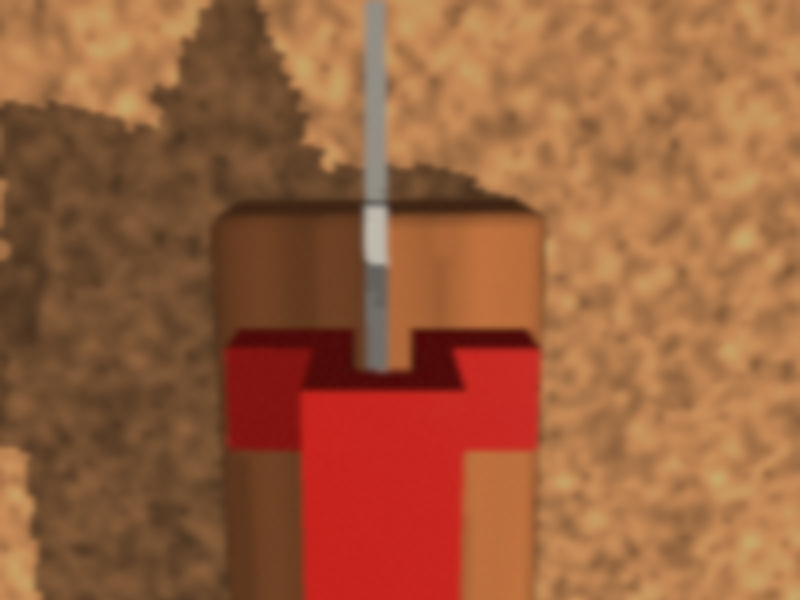

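The slot spans u=355–412 (centre 384) and the blade is centred at 376, parallel to it. That is a 1 mm offset, so I'll shift tool y by -1 mm and descend.

>>> play_rows([
  [[0,-0.1,0,0,0,0],[0,-0.1,1.0,0,0,0],[0,-0.1,2,0,0,0],[0,-0.1,2.5,0,0,0],[0,-0.1,2.5,0,0,0]],
])

```text
time: 11.15
tool_pos: [584.7, -54.0, 47.5]
tcp_rot: [179.9, -0.2, -168.3]
ft_force: [-0.3, -0.5, -1.2]
finger_gap: 15.0
grip_force: 39.8
```

>>> play_rows([
  [[0,0,0.5,0,0,0],[0,0,1.0,0,0,0],[0,0,1.5,0,0,0],[0,0,1.7,0,0,0],[0,0,1.7,0,0,0]],
])

```text
time: 11.65
tool_pos: [586.0, -54.2, 32.3]
tcp_rot: [180.0, -0.0, -168.3]
ft_force: [0.2, -0.0, 0.0]
finger_gap: 15.2
grip_force: 39.9
```

>>> play_rows([
  [[0,0,0.15,0,0,0],[0,0,0.3,0,0,0],[0,0,0.3,0,0,0]],
])

```text
time: 11.95
tool_pos: [586.4, -54.3, 31.7]
tcp_rot: [-180.0, 0.0, -168.3]
ft_force: [-10.0, 1.4, 16.5]
finger_gap: 14.9
grip_force: 42.1
```

>>> play_rows([
  [[0,0,-0.2,0,0,0],[0,0,-0.2,0,0,0],[0,0,-0.2,0,0,0],[0,0,-0.2,0,0,0]],
], jaw=0.5)

```text
time: 12.35
tool_pos: [586.0, -54.2, 31.2]
tcp_rot: [180.0, -0.0, -168.3]
ft_force: [0.2, -0.1, 0.1]
finger_gap: 42.8
grip_force: 0.0
```

>>> play_rows([
  [[0,0,-1,0,0,0],[0,0,-4,0,0,0],[0,0,-8,0,0,0],[0,0,-12,0,0,0],[0,0,-12,0,0,0]],
])

```text
time: 12.85
tool_pos: [590.6, -55.0, 160.0]
tcp_rot: [-179.7, 0.6, -168.3]
ft_force: [1.1, -0.1, 0.6]
finger_gap: 42.9
grip_force: 0.0
```

Run:
```python
from h import *
c=snap('top'); cv2.imwrite('pics/t2.png',cv2.resize(c['im'][125:265,140:390],(800,448),interpolation=cv2.INTER_CUBIC))
print(sensors.sense()['tool_pos'],move([438,83,110],189.5))
```

```text
[589.08496847 -54.72470973 156.63799369] (array([12.03, 16.57,  4.52]), array([-0.2,  0.4,  2.2]))
```

```bash
cat >> h.py <<'E'
from scipy.optimize import minimize
HUE={'red':None,'yellow':(22,36),'blue':(105,125)}
def cmask(c,col):
    h,s,v=cv2.split(cv2.cvtColor(c['im'],cv2.COLOR_BGR2HSV))
    m=((h<5)|(h>175)) if col=='red' else (h>=HUE[col][0])&(h<=HUE[col][1])
    return (m&(s>(170 if col!='blue' else 130))&(v>50)).astype(np.uint8)
def boxes(x,y,a,z0=0):
    ca,sa=np.cos(a),np.sin(a)
    for x0,x1,w,h in((-60,60,8,36),(-60,-48,18,14),(48,60,18,14)):
        yield np.array([[x+ca*p-sa*q,y+sa*p+ca*q,z0+z] for p in(x0,x1) for q in(-w,w) for z in(0,h)])
def fitguard(c,col,p0,S=4,z0=0):
    """p0=x,y,deg -> fitted, IoU"""
    u,v=proj(c,[p0[0],p0[1],z0+18]); u0,v0=int(max(0,u-100)),int(max(0,v-100))
    m=cmask(c,col)[v0:v0+200,u0:u0+200]; M=cv2.resize(m,None,fx=S,fy=S,interpolation=cv2.INTER_LINEAR)
    n,lab,st,_=cv2.connectedComponentsWithStats(M); M=(lab==1+np.argmax(st[1:,4])).astype(np.uint8)
    M=cv2.morphologyEx(M,cv2.MORPH_CLOSE,np.ones((25,25),np.uint8))
    def cost(p):
        im=np.zeros_like(M)
        for b in boxes(p[0],p[1],np.radians(p[2]),z0):
            q=np.array([proj(c,X) for X in b]); q=((q-[u0,v0]+.5)*S-.5)
            cv2.fillConvexPoly(im,np.round(cv2.convexHull(q.astype(np.float32))).astype(np.int32),1)
        return -(im&M).sum()/max(1,(im|M).sum())
    best=minimize(cost,p0,method='Nelder-Mead',options=dict(initial_simplex=[p0,[p0[0]+8,p0[1],p0[2]],[p0[0],p0[1]+8,p0[2]],[p0[0],p0[1],p0[2]+6]]))
    return np.round(best.x,1),round(-best.fun,2)
E
python3 - <<'E'
from h import *
t=load('top')
print('blue',fitguard(t,'blue',[437,82,9.5])); print('yel',fitguard(t,'yellow',[466,220,9.5])); print('red',fitguard(t,'red',[587,-54,11.7],z0=59))
E
```

```text
blue (array([416.9, 115.2,  11.1]), np.float64(-0.0))
yel (array([472.3, 309. , -30.2]), np.float64(-0.0))
red (array([589.7, -27.3,  -8.3]), np.float64(-0.0))h.py:51: RuntimeWarning: overflow encountered in scalar negative
  return -(im&M).sum()/max(1,(im|M).sum())
```

>>> play_rows([
  [[3,4,0,0,0,1],[6,8,0,0,0,2.2],[9,12,1,0,0,2.2],[12,16.5,3,0,0,2.2],[12,16.5,4.5,0,0,2.2]],
], jaw=0)

```text
time: 13.4
tool_pos: [431.6, 85.6, 105.0]
tcp_rot: [179.9, -0.1, -170.3]
ft_force: [-0.0, 0.2, -0.3]
finger_gap: -0.0
grip_force: 0.0
```

>>> play_rows([
  [[0,0,0,0,0,0],[0,0,0,0,0,0],[0,0,0,0,0,0]],
])

```text
time: 13.7
tool_pos: [436.4, 82.4, 107.5]
tcp_rot: [-180.0, 0.1, -170.5]
ft_force: [0.1, 0.1, 0.1]
finger_gap: 0.1
grip_force: 0.0
```

Run:
```python
from h import *
c=snap('wrist'); p=fitguard(c,'blue',[437,82,9.5]); print(p, fitguard(c,'yellow',[466,220,9.5]))
print(toolT()[:3,3], move([*p[0][:2],20],180+p[0][2]))
```

```text
(array([442.3, 102. , -10.5]), np.float64(-0.0)) (array([400.2, 272. ,   1.5]), np.float64(-0.0))
[436.51098343  82.30640826 107.55534447] (array([-0.88,  1.85,  8.76]), array([-0. ,  0.1, 20. ]))h.py:51: RuntimeWarning: overflow encountered in scalar negative
  return -(im&M).sum()/max(1,(im|M).sum())
```

Unsigned overflow in the cost function; I'll fix it.

```bash
sed -i 's/return -(im&M).sum()/return -float((im\&M).sum())/' h.py
python3 - <<'E'
from h import *
t=load('top')
print('blue',fitguard(t,'blue',[437,82,9.5])); print('yel',fitguard(t,'yellow',[466,220,9.5])); print('red',fitguard(t,'red',[587,-54,11.7],z0=59))
c=load('wrist'); p=fitguard(c,'blue',[437,82,9.5]); print(p)
print(toolT()[:3,3], move([*p[0][:2],20],180+p[0][2]))
E
```

```text
blue (array([437. ,  82. ,   9.5]), np.float64(0.35))
yel (array([467.7, 222.5,   9.7]), np.float64(0.89))
red (array([588.5, -55.5,  12.1]), np.float64(0.36))
(array([438. ,  83.9,   9.7]), np.float64(0.45))
[436.51098343  82.30640826 107.55534447] (array([-0.16,  0.14,  8.76]), array([-0. ,  0.1, -0.2]))
```

>>> play_rows([
  [[-0.15,0.1,3,0,0,0],[-0.15,0.1,6,0,0,0],[-0.15,0.1,8.5,0,0,0],[-0.15,0.1,9.6,0,0,0],[-0.15,0.1,9.6,0,0,0]],
])

```text
time: 14.25
tool_pos: [435.6, 83.6, 9.4]
tcp_rot: [180.0, -0.2, -170.5]
ft_force: [-0.5, 0.1, -0.9]
finger_gap: 0.0
grip_force: 0.0
```

>>> play_rows([
  [[0,0,0.2,0,0,0],[0,0,0.4,0,0,0],[0,0,0.6,0,0,0],[0,0,0.8,0,0,0],[0,0,0.8,0,0,0]],
])

```text
time: 14.75
tool_pos: [437.9, 84.3, 3.7]
tcp_rot: [-180.0, 0.2, -170.5]
ft_force: [0.7, -0.7, 2.9]
finger_gap: 0.0
grip_force: 1.5
```

>>> play_rows([
  [[0,0,0.1,0,0,0],[0,0,0.2,0,0,0],[0,0,0.3,0,0,0],[0,0,0.3,0,0,0]],
])

```text
time: 15.15
tool_pos: [437.9, 84.3, 0.7]
tcp_rot: [-180.0, 0.2, -170.5]
ft_force: [1.1, -1.2, 4.0]
finger_gap: 0.0
grip_force: 2.4
```

>>> play_rows([
  [[0,0,0.1,0,0,0],[0,0,0.15,0,0,0],[0,0,0.15,0,0,0]],
])

```text
time: 15.45
tool_pos: [438.0, 84.3, 0.3]
tcp_rot: [-180.0, 0.1, -170.5]
ft_force: [-5.0, -1.6, 17.7]
finger_gap: -0.2
grip_force: 8.9
```

>>> play_rows([
  [[0,0,0.1,0,0,0],[0,0,0.1,0,0,0]],
])

```text
time: 15.65
tool_pos: [438.1, 84.3, 0.1]
tcp_rot: [-180.0, 0.1, -170.5]
ft_force: [-11.8, -2.1, 28.5]
finger_gap: 0.1
grip_force: 14.2
```

Bottomed. I'll raise, open, descend and grasp.

>>> play_rows([
  [[0,0,-0.5,0,0,0],[0,0,-3.5,0,0,0],[0,0,-3.5,0,0,0],[0,0,-3.5,0,0,0]],
])

```text
time: 16.05
tool_pos: [437.4, 84.3, 32.8]
tcp_rot: [-180.0, 0.1, -170.5]
ft_force: [-0.0, -0.8, -0.6]
finger_gap: 0.1
grip_force: 0.0
```

>>> play_rows([
  [[0,0,0,0,0,0],[0,0,0,0,0,0],[0,0,0,0,0,0],[0,0,0,0,0,0],[0,0,0,0,0,0]],
], jaw=0.8)

```text
time: 16.55
tool_pos: [436.2, 84.2, 31.7]
tcp_rot: [180.0, -0.0, -170.5]
ft_force: [0.4, 0.5, 0.1]
finger_gap: 68.2
grip_force: 0.0
```

>>> play_rows([
  [[0,0,2,0,0,0],[0,0,4,0,0,0],[0,0,5.8,0,0,0],[0,0,6.1,0,0,0],[0,0,6.1,0,0,0]],
])

```text
time: 17.05
tool_pos: [435.7, 84.1, -29.4]
tcp_rot: [180.0, -0.1, -170.5]
ft_force: [0.5, -0.4, 0.7]
finger_gap: 68.5
grip_force: 0.0
```

>>> play_rows([
  [[0,0,0,0,0,0],[0,0,0,0,0,0],[0,0,0,0,0,0],[0,0,0,0,0,0],[0,0,0,0,0,0]],
], jaw=0, squeeze=40)

```text
time: 17.55
tool_pos: [437.3, 84.3, -28.2]
tcp_rot: [-180.0, 0.1, -170.5]
ft_force: [-0.9, -0.9, 5.6]
finger_gap: 15.3
grip_force: 40.5
```

>>> play_rows([
  [[0,0,0,0,0,0],[0,0,0,0,0,0],[0,0,0,0,0,0]],
])

```text
time: 17.85
tool_pos: [437.3, 84.3, -28.2]
tcp_rot: [-180.0, 0.1, -170.5]
ft_force: [-1.0, -1.0, 6.2]
finger_gap: 15.2
grip_force: 40.5
```

>>> play_rows([
  [[0,0,-3,0,0,0],[0,0,-8,0,0,0],[0,0,-13,0,0,0],[0,0,-16,0,0,0],[0,0,-16,0,0,0]],
])

```text
time: 18.35
tool_pos: [440.1, 84.5, 136.7]
tcp_rot: [-180.0, 0.5, -170.5]
ft_force: [0.6, -0.4, -0.5]
finger_gap: 15.5
grip_force: 39.7
```

Run:
```python
from h import *
print(toolT()[:3,3],move([548,-190.7,134],179.6))
```

```text
[440.09376813  84.52378891 136.68131321] (array([ -6.09, -28.93,   0.35]), array([-0. ,  0.5,  9.9]))
```

>>> play_rows([
  [[-1,-4.5,0,0,0,2],[-2,-9,0,0,0,4],[-3,-14,0,0,0,6],[-4,-19,0,0,0,8],[-5,-24,0,0,0,9.9]],
])

```text
time: 18.85
tool_pos: [524.0, -143.1, 129.4]
tcp_rot: [180.0, -0.1, 179.5]
ft_force: [0.8, 0.9, -0.3]
finger_gap: 15.3
grip_force: 39.7
```

>>> play_rows([
  [[0,0,0,0,0,0],[0,0,0,0,0,0]],
])

```text
time: 19.05
tool_pos: [523.3, -142.1, 129.0]
tcp_rot: [179.9, -0.2, 179.5]
ft_force: [-0.1, 0.4, -1.0]
finger_gap: 15.4
grip_force: 39.8
```

Run:
```python
from h import *
print(toolT()[:3,3],move([548,-190.7,134],179.6),move([548,-190.7,75],179.6))
```

```text
[ 523.32842825 -142.13393255  128.9530501 ] (array([-2.51, -4.83, -0.52]), array([ 0.1, -0.2, -0.1])) (array([-2.53, -4.84,  5.38]), array([ 0.1, -0.2, -0.1]))
```

>>> play_rows([
  [[-2.5,-4.8,0,0,0,0],[-2.5,-4.8,1.5,0,0,0],[-2.5,-4.8,4,0,0,0],[-2.5,-4.8,5.4,0,0,0],[-2.5,-4.8,5.4,0,0,0]],
])

```text
time: 19.55
tool_pos: [546.5, -187.3, 73.5]
tcp_rot: [179.8, -0.3, 179.7]
ft_force: [0.1, -0.1, -0.0]
finger_gap: 15.2
grip_force: 39.8
```

>>> play_rows([
  [[0,0,0,0,0,0],[0,0,0,0,0,0],[0,0,0,0,0,0]],
])

```text
time: 19.85
tool_pos: [550.0, -189.7, 78.5]
tcp_rot: [-179.9, 0.1, 179.6]
ft_force: [0.1, 1.0, -0.7]
finger_gap: 15.3
grip_force: 39.8
```

Run:
```python
from h import *
c=snap('wrist'); print(toolT()[:3,3]); 
cv2.imwrite('pics/w7.png',cv2.resize(c['im'][60:260,160:360],(800,800),interpolation=cv2.INTER_CUBIC)[:600])
```

```text
[ 549.91908467 -189.77584638   78.33676138]
```

View pics/w7.png

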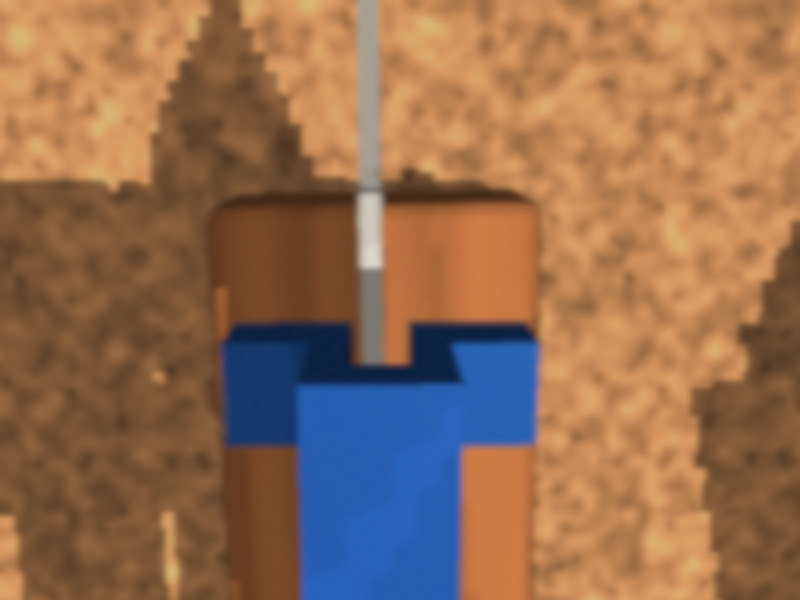

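The slot centre is at 381.5 and the blade at 370.5, so the correction is -1.3 mm in tool y.

>>> play_rows([
  [[0,-0.13,0,0,0,0],[0,-0.13,1.0,0,0,0],[0,-0.13,2,0,0,0],[0,-0.13,2.7,0,0,0],[0,-0.13,2.7,0,0,0]],
])

```text
time: 20.4
tool_pos: [547.5, -190.2, 47.5]
tcp_rot: [179.9, -0.2, 179.6]
ft_force: [0.1, 0.0, -0.2]
finger_gap: 15.2
grip_force: 39.8
```

>>> play_rows([
  [[0,0,0.5,0,0,0],[0,0,1.0,0,0,0],[0,0,1.5,0,0,0],[0,0,1.8,0,0,0],[0,0,1.8,0,0,0]],
])

```text
time: 20.9
tool_pos: [548.7, -190.7, 31.4]
tcp_rot: [180.0, -0.0, 179.6]
ft_force: [-0.6, -0.1, -1.3]
finger_gap: 15.4
grip_force: 39.8
```

>>> play_rows([
  [[0,0,0.15,0,0,0],[0,0,0.3,0,0,0],[0,0,0.3,0,0,0]],
])

```text
time: 21.2
tool_pos: [549.3, -191.0, 30.8]
tcp_rot: [-180.0, 0.0, 179.6]
ft_force: [-7.0, 3.1, 12.7]
finger_gap: 15.6
grip_force: 41.5
```

Seated at 30.8, as predicted. I'll release, raise and travel to the yellow guard.

>>> play_rows([
  [[0,0,-0.2,0,0,0],[0,0,-0.2,0,0,0],[0,0,-0.2,0,0,0],[0,0,-0.2,0,0,0]],
], jaw=0.5)

```text
time: 21.6
tool_pos: [549.0, -190.9, 30.8]
tcp_rot: [180.0, -0.0, 179.6]
ft_force: [-0.2, -0.9, -0.6]
finger_gap: 42.4
grip_force: 0.0
```

>>> play_rows([
  [[0,0,-1,0,0,0],[0,0,-4,0,0,0],[0,0,-8,0,0,0],[0,0,-12,0,0,0],[0,0,-12,0,0,0]],
])

```text
time: 22.1
tool_pos: [553.2, -192.7, 159.4]
tcp_rot: [-179.7, 0.6, 179.6]
ft_force: [1.3, 0.1, 1.0]
finger_gap: 42.9
grip_force: 0.0
```

Run:
```python
from h import *
t=snap('top'); print(fitguard(t,'yellow',[466,220,9.5]),fitguard(t,'red',[587,-54,11.7],z0=59))
print(toolT()[:3,3],move([467,222,110],189.7))
```

```text
(array([466.8, 223.6,  10.9]), np.float64(0.42)) (array([587. , -54. ,  11.7]), np.float64(0.0))
[ 551.82942276 -192.13460347  156.11871907] (array([ 8.79, 41.37,  4.41]), array([ -0.2,   0.4, -10.1]))
```

>>> play_rows([
  [[1,5,0,0,0,-2],[2,10,0,0,0,-4],[3,15,0,0,0,-6],[4,20,0,0,0,-8],[5,25,0,0,0,-10]],
], jaw=0)

```text
time: 22.65
tool_pos: [500.2, 56.2, 150.1]
tcp_rot: [180.0, -0.1, -170.3]
ft_force: [0.8, -0.1, 1.0]
finger_gap: 0.2
grip_force: 0.0
```

>>> play_rows([
  [[1.5,5,0,0,0,0],[3,10,0,0,0,0],[4,15,1,0,0,0],[4,16,3,0,0,0],[4,16,4.4,0,0,0]],
])

```text
time: 23.15
tool_pos: [433.5, 207.5, 105.1]
tcp_rot: [180.0, -0.1, -170.2]
ft_force: [-0.3, -0.7, -0.1]
finger_gap: -0.5
grip_force: 0.0
```

>>> play_rows([
  [[0,0,0,0,0,0],[0,0,0,0,0,0],[0,0,0,0,0,0]],
])

```text
time: 23.45
tool_pos: [436.5, 204.7, 107.7]
tcp_rot: [-180.0, 0.1, -170.5]
ft_force: [0.0, -0.2, 0.7]
finger_gap: 0.0
grip_force: 0.0
```

Run:
```python
from h import *
c=snap('wrist'); t=snap('top'); print(fitguard(c,'yellow',[467,222,10]),fitguard(t,'yellow',[466,220,9.5]),fitguard(t,'red',[587,-54,11.7],z0=59),fitguard(t,'blue',[549,-191,-.4],z0=59))
print(toolT()[:3,3],move([467,222,110],189.7))
```

```text
(array([467.4, 222.7,   9.3]), np.float64(0.5)) (array([470. , 218.6,  11.2]), np.float64(0.34)) (array([587. , -54. ,  11.7]), np.float64(0.0)) (array([ 5.49e+02, -1.91e+02, -4.00e-01]), np.float64(0.0))
[436.5841625  204.94069333 107.9149192 ] (array([-3.28,  1.18, -0.2 ]), array([ 0. ,  0.1, -0.2]))
```

>>> play_rows([
  [[-3.3,1.2,0,0,0,0],[-3.3,1.2,3,0,0,0],[-3.3,1.2,7,0,0,0],[-3.3,1.2,9.6,0,0,0],[-3.3,1.2,9.6,0,0,0]],
])

```text
time: 24.05
tool_pos: [463.5, 221.4, 7.6]
tcp_rot: [-179.9, -0.3, -170.4]
ft_force: [-0.5, 0.1, -0.0]
finger_gap: -0.1
grip_force: 0.0
```

>>> play_rows([
  [[0,0,0.2,0,0,0],[0,0,0.4,0,0,0],[0,0,0.6,0,0,0],[0,0,0.8,0,0,0],[0,0,0.8,0,0,0]],
])

```text
time: 24.55
tool_pos: [467.3, 223.4, 4.2]
tcp_rot: [180.0, 0.2, -170.4]
ft_force: [1.2, -0.1, 3.6]
finger_gap: 0.2
grip_force: 1.9
```

>>> play_rows([
  [[0,0,0.1,0,0,0],[0,0,0.2,0,0,0],[0,0,0.3,0,0,0],[0,0,0.3,0,0,0]],
])

```text
time: 24.95
tool_pos: [467.3, 223.4, 1.2]
tcp_rot: [180.0, 0.1, -170.4]
ft_force: [1.7, 0.3, 5.1]
finger_gap: 0.3
grip_force: 2.5
```

>>> play_rows([
  [[0,0,0.1,0,0,0],[0,0,0.15,0,0,0],[0,0,0.15,0,0,0]],
])

```text
time: 25.25
tool_pos: [467.3, 223.4, 0.3]
tcp_rot: [180.0, 0.1, -170.4]
ft_force: [-2.2, -1.4, 12.6]
finger_gap: -0.3
grip_force: 6.0
```

>>> play_rows([
  [[0,0,0.1,0,0,0],[0,0,0.1,0,0,0]],
])

```text
time: 25.45
tool_pos: [467.4, 223.5, 0.2]
tcp_rot: [180.0, 0.1, -170.4]
ft_force: [-7.4, -3.1, 21.1]
finger_gap: 0.1
grip_force: 10.5
```

>>> play_rows([
  [[0,0,-0.5,0,0,0],[0,0,-3.5,0,0,0],[0,0,-3.5,0,0,0],[0,0,-3.5,0,0,0]],
])

```text
time: 25.85
tool_pos: [466.7, 223.3, 33.2]
tcp_rot: [180.0, 0.1, -170.4]
ft_force: [0.2, 0.4, -0.2]
finger_gap: 0.3
grip_force: 0.0
```

>>> play_rows([
  [[0,0,0,0,0,0],[0,0,0,0,0,0],[0,0,0,0,0,0],[0,0,0,0,0,0],[0,0,0,0,0,0]],
], jaw=0.8)

```text
time: 26.35
tool_pos: [465.8, 222.9, 32.1]
tcp_rot: [-180.0, -0.0, -170.4]
ft_force: [0.3, 0.5, -0.1]
finger_gap: 68.2
grip_force: 0.0
```

>>> play_rows([
  [[0,0,2,0,0,0],[0,0,4,0,0,0],[0,0,5.8,0,0,0],[0,0,6.1,0,0,0],[0,0,6.1,0,0,0]],
])

```text
time: 26.85
tool_pos: [465.4, 222.7, -29.0]
tcp_rot: [-180.0, -0.1, -170.4]
ft_force: [0.5, 0.0, 0.5]
finger_gap: 67.8
grip_force: 0.0
```

>>> play_rows([
  [[0,0,0,0,0,0],[0,0,0,0,0,0],[0,0,0,0,0,0],[0,0,0,0,0,0],[0,0,0,0,0,0]],
], jaw=0, squeeze=40)

```text
time: 27.35
tool_pos: [466.8, 223.3, -27.6]
tcp_rot: [180.0, 0.1, -170.4]
ft_force: [-1.2, -1.1, 5.8]
finger_gap: 15.5
grip_force: 40.5
```

>>> play_rows([
  [[0,0,0,0,0,0],[0,0,0,0,0,0],[0,0,0,0,0,0]],
])

```text
time: 27.65
tool_pos: [466.8, 223.3, -27.6]
tcp_rot: [180.0, 0.1, -170.4]
ft_force: [-1.0, -0.2, 6.6]
finger_gap: 15.3
grip_force: 40.5
```

>>> play_rows([
  [[0,0,-3,0,0,0],[0,0,-8,0,0,0],[0,0,-13,0,0,0],[0,0,-16,0,0,0],[0,0,-16,0,0,0]],
])

```text
time: 28.15
tool_pos: [469.6, 224.3, 137.6]
tcp_rot: [179.9, 0.6, -170.4]
ft_force: [0.9, 0.0, 0.4]
finger_gap: 15.7
grip_force: 39.8
```

Run:
```python
from h import *
print(toolT()[:3,3],move([585,-340,134],177))
```

```text
[469.60342059 224.27377595 137.63722635] (array([ -1.94, -57.56,   0.28]), array([ 0.2,  0.5, 12.6]))
```

Run:
```python
from h import *
t=load('top'); P=lambda u,v,z:pz(t,u/3.2+140,v/3.2+125,z)
print(P(752,118,85),P(752,280,85),P(741,15,60),P(741,105,60),P(703,133,35),P(702,278,35),P(747,308,60))
```

```text
[ 669.46631993 -357.62719965   85.        ] [ 511.55906356 -350.4772764    85.        ] [ 778.73434397 -359.48496206   60.        ] [ 687.19121088 -355.41654182   60.        ] [ 663.67423001 -323.35122742   35.        ] [ 516.44717345 -316.22377845   35.        ] [ 485.17250997 -352.36236689   60.        ]
```

>>> play_rows([
  [[0,-5,0,0,0,2],[0,-10,0,0,0,4],[-0.5,-15,0,0,0,6],[-1,-20,0,0,0,8],[-1,-25,0,0,0,10]],
])

```text
time: 28.65
tool_pos: [517.2, -23.2, 130.4]
tcp_rot: [180.0, -0.1, 179.6]
ft_force: [0.5, 0.3, -0.6]
finger_gap: 15.4
grip_force: 39.8
```

>>> play_rows([
  [[0,-5,0,0,0,0],[0,-10,0,0,0,0],[0,-15,0,0,0,0],[0,-20,0,0,0,0],[0,-25,0,0,0,0]],
])

```text
time: 29.15
tool_pos: [514.9, -273.0, 130.1]
tcp_rot: [179.9, -0.1, 179.6]
ft_force: [1.5, 0.2, -0.3]
finger_gap: 15.3
grip_force: 39.8
```

>>> play_rows([
  [[0,0,0,0,0,0],[0,0,0,0,0,0]],
])

```text
time: 29.35
tool_pos: [514.8, -272.1, 129.9]
tcp_rot: [179.9, -0.1, 179.5]
ft_force: [0.4, -0.1, -1.0]
finger_gap: 15.3
grip_force: 39.8
```

Run:
```python
from h import *
print(toolT()[:3,3],move([585,-353,134],179.5))
```

```text
[ 514.78989447 -272.08445558  129.85052312] (array([-7.1 , -8.02, -0.44]), array([ 0.1, -0.1, -0. ]))
```

>>> play_rows([
  [[-4,-4,0,0,0,2.1],[-7.1,-8,0,0,0,2.1],[-7.1,-8,1.5,0,0,2.1],[-7.1,-8,4,0,0,2.1],[-7.1,-8,5.4,0,0,2.1]],
])

```text
time: 29.85
tool_pos: [585.5, -349.3, 73.9]
tcp_rot: [179.8, -0.2, 177.6]
ft_force: [-0.9, 0.5, -1.5]
finger_gap: 15.2
grip_force: 39.8
```

>>> play_rows([
  [[0,0,0,0,0,0],[0,0,0,0,0,0],[0,0,0,0,0,0]],
])

```text
time: 30.15
tool_pos: [587.3, -351.7, 79.4]
tcp_rot: [-179.9, 0.1, 177.6]
ft_force: [0.7, -0.1, -0.2]
finger_gap: 15.2
grip_force: 39.8
```

Run:
```python
from h import *
c=snap('wrist'); print(toolT()[:3,3]); 
cv2.imwrite('pics/w8.png',cv2.resize(c['im'][60:260,160:360],(800,800),interpolation=cv2.INTER_CUBIC)[:600])
```

```text
[ 587.3546953  -352.02335688   79.56847137]
```

View pics/w8.png

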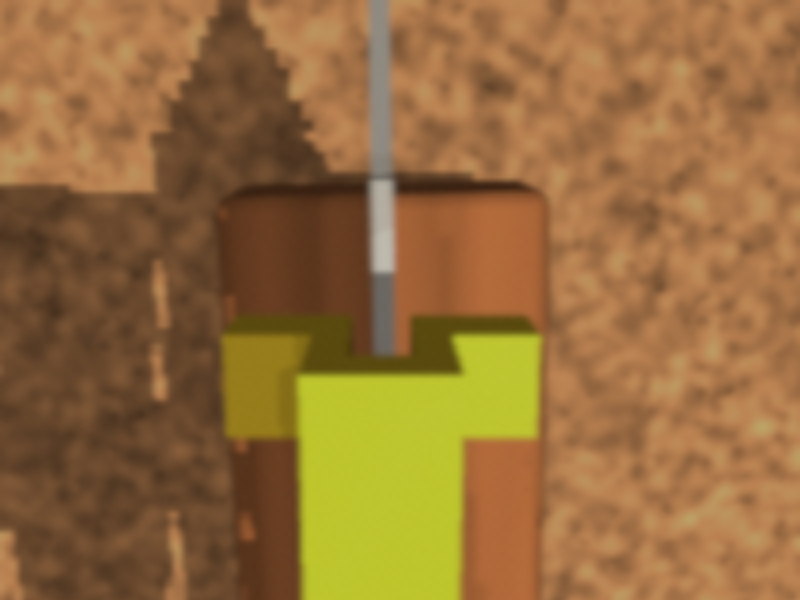

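The slot centre is at 381.5 and the blade at 383, so it is aligned. I'll descend.

>>> play_rows([
  [[0,0,1.0,0,0,0],[0,0,2,0,0,0],[0,0,2.7,0,0,0],[0,0,2.7,0,0,0],[0,0,2.7,0,0,0]],
])

```text
time: 30.7
tool_pos: [585.7, -351.3, 49.4]
tcp_rot: [179.9, -0.1, 177.5]
ft_force: [-0.1, 2.4, -1.6]
finger_gap: 15.2
grip_force: 39.9
```

>>> play_rows([
  [[0,0,0.5,0,0,0],[0,0,1.0,0,0,0],[0,0,1.5,0,0,0],[0,0,1.8,0,0,0],[0,0,1.8,0,0,0]],
])

```text
time: 31.2
tool_pos: [586.4, -351.5, 32.0]
tcp_rot: [180.0, -0.0, 177.5]
ft_force: [1.9, 4.0, -1.1]
finger_gap: 15.1
grip_force: 40.1
```

>>> play_rows([
  [[0,0,0.15,0,0,0],[0,0,0.35,0,0,0],[0,0,0.35,0,0,0]],
])

```text
time: 31.5
tool_pos: [586.7, -351.6, 31.0]
tcp_rot: [-180.0, 0.0, 177.5]
ft_force: [-5.3, 8.9, 14.3]
finger_gap: 15.4
grip_force: 42.2
```

Seated. I'll release and travel towards clip 3 before turning.

>>> play_rows([
  [[0,0,-0.2,0,0,0],[0,0,-0.2,0,0,0],[0,0,-0.2,0,0,0],[0,0,-0.2,0,0,0]],
], jaw=0.5)

```text
time: 31.9
tool_pos: [586.2, -352.1, 30.6]
tcp_rot: [-180.0, -0.0, 177.5]
ft_force: [-0.3, -0.1, -0.0]
finger_gap: 42.4
grip_force: 0.0
```

>>> play_rows([
  [[0,0,-1,0,0,0],[0,0,-4,0,0,0],[0,0,-8,0,0,0],[0,0,-12,0,0,0],[0,0,-12,0,0,0]],
])

```text
time: 32.4
tool_pos: [590.1, -354.5, 160.6]
tcp_rot: [-179.6, 0.6, 177.5]
ft_force: [1.3, -0.7, 1.0]
finger_gap: 42.6
grip_force: 0.0
```

>>> play_rows([
  [[0,5,0,0,0,8.5],[0,10,0,0,0,17],[0,15,0,0,0,25.5],[0,20,0,0,0,34],[0,25,0,0,0,42.5]],
], jaw=1)

```text
time: 32.9
tool_pos: [597.0, -103.9, 151.4]
tcp_rot: [180.0, 0.0, 135.2]
ft_force: [0.4, -0.5, 0.1]
finger_gap: 85.2
grip_force: 0.0
```

>>> play_rows([
  [[0,0,0,0,0,8.5],[0,0,0,0,0,17],[0,0,0,0,0,25.5],[0,0,0,0,0,34],[0,0,0,0,0,42.5]],
])

```text
time: 33.4
tool_pos: [597.2, -105.7, 151.3]
tcp_rot: [180.0, 0.0, 92.7]
ft_force: [0.2, -0.1, 0.7]
finger_gap: 85.5
grip_force: 0.0
```

Run:
```python
from h import *
print(toolT()[:3,3],move([602.5,141,150],83.3),sensors.sense()['joint_pos'])
```

```text
[ 597.19450167 -105.6514095   151.29205084] (array([24.61,  1.68,  0.12]), array([0. , 0. , 9.4])) [-1.48704738e+01  9.71703174e+00  8.72437665e+01 -7.47593836e-03
  8.30172680e+01 -1.75363342e+01]
```

>>> play_rows([
  [[5,0.3,0,0,0,4],[10,0.6,0,0,0,9.4],[15,1,0,0,0,9.4],[20,1.3,0,0,0,9.4],[24.6,1.7,0,0,0,9.4]],
])

```text
time: 33.9
tool_pos: [601.0, 143.0, 151.5]
tcp_rot: [180.0, -0.0, 83.6]
ft_force: [0.7, 0.1, -0.1]
finger_gap: 85.3
grip_force: 0.0
```

>>> play_rows([
  [[0,0,0,0,0,0],[0,0,0,0,0,0],[0,0,0,0,0,0]],
])

```text
time: 34.2
tool_pos: [601.3, 139.9, 151.0]
tcp_rot: [180.0, 0.0, 83.6]
ft_force: [0.8, -0.3, 0.1]
finger_gap: 85.5
grip_force: 0.0
```

Run:
```python
from h import *
c=snap('wrist'); print(toolT()[:3,3],sensors.sense()['tcp_rot'])
cv2.imwrite('pics/w9.png',cv2.resize(c['im'],(800,600),interpolation=cv2.INTER_CUBIC))
print([proj(c,[602.5,141,z])*1.5625 for z in(85,132,150)])
```

```text
[601.37313407 139.49424084 151.03379394] [1.79991493e+02 2.42302433e-02 8.35312195e+01]
[array([401.13209071, 297.94470097]), array([401.66474964, 331.73261733]), array([401.93239995, 348.71036096])]
```

View pics/w9.png

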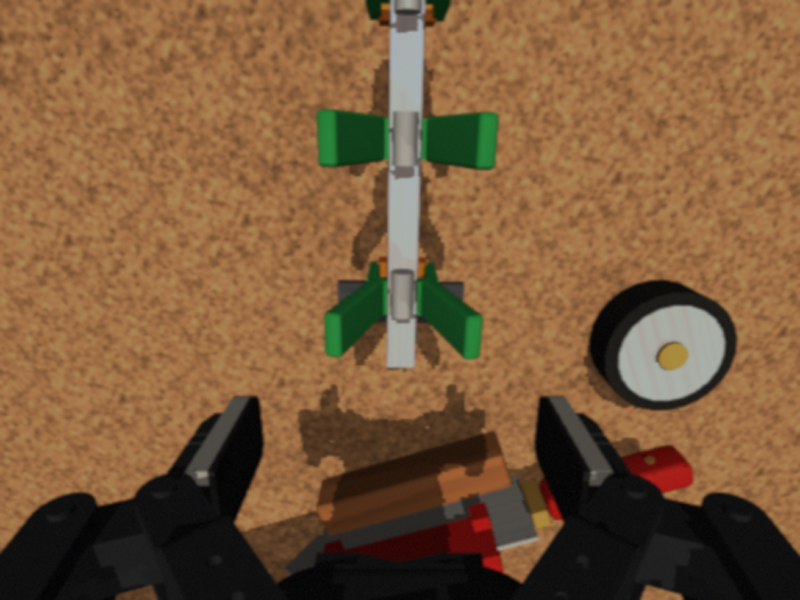

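Clip 3's handle tops are at (333,335) and (472,337), with the pivot at (402,295). The bar axis runs from (407,10) to (401,360). Clip 2's tops are at (328,138) and (487,140).

Run:
```python
from h import *
c=load('wrist'); k=1.5625
A=pz(c,333/k,335/k,150);B=pz(c,472/k,337/k,150); print('clip3',(A+B)/2,np.linalg.norm(A-B),pz(c,402/k,295/k,98))
A=pz(c,328/k,138/k,150);B=pz(c,487/k,140/k,150); print('clip2',(A+B)/2,np.linalg.norm(A-B),pz(c,405/k,138/k,98))
print('bar',seg(c,(407/k,10/k),(401/k,360/k),85))
print(move([602,147,72],83))
```

```text
clip3 [603.36455234 146.59376884 150.        ] 56.471056365122465 [603.52749039 146.89693369  98.        ]
clip2 [613.35913285 221.78401015 150.        ] 56.41217477524886 [613.12300225 221.88050265  98.        ]
bar (array([609.2, 189.9,  85. ]), np.float64(172.5), np.float64(82.8))
(array([ 0.76, -0.02,  7.9 ]), array([0. , 0. , 0.5]))
```

>>> play_rows([
  [[0.7,0.1,0,0,0,0.6],[0.7,0.1,2.5,0,0,0.6],[0.7,0.1,5,0,0,0.6],[0.7,0.1,7.4,0,0,0.6],[0.7,0.1,7.9,0,0,0.6]],
])

```text
time: 34.75
tool_pos: [600.7, 146.6, 68.3]
tcp_rot: [-179.7, 0.1, 82.9]
ft_force: [-0.3, -0.2, 0.1]
finger_gap: 85.4
grip_force: 0.0
```

>>> play_rows([
  [[0,0,0,0,0,0],[0,0,0,0,0,0],[0,0,0,0,0,0]],
])

```text
time: 35.05
tool_pos: [604.4, 147.8, 74.0]
tcp_rot: [179.8, -0.0, 83.0]
ft_force: [0.2, 0.0, -0.1]
finger_gap: 85.5
grip_force: 0.0
```

>>> play_rows([
  [[0,0,0,0,0,0],[0,0,0,0,0,0],[0,0,0,0,0,0],[0,0,0,0,0,0],[0,0,0,0,0,0]],
], jaw=0.3, squeeze=30)

```text
time: 35.55
tool_pos: [606.9, 148.3, 77.0]
tcp_rot: [179.5, -0.1, 83.0]
ft_force: [0.0, 0.2, 17.7]
finger_gap: 39.6
grip_force: 28.6
```

>>> play_rows([
  [[0,0,0,0,0,0],[0,0,0,0,0,0],[0,0,0,0,0,0]],
])

```text
time: 35.85
tool_pos: [606.9, 148.3, 77.1]
tcp_rot: [179.5, -0.1, 83.0]
ft_force: [0.6, -0.3, 17.5]
finger_gap: 39.9
grip_force: 28.6
```

>>> play_rows([
  [[0,0,-1.5,0,0,0],[0,0,-3.5,0,0,0],[0,0,-6,0,0,0],[0,0,-8.5,0,0,0],[0,0,-9.5,0,0,0]],
])

```text
time: 36.35
tool_pos: [604.3, 148.0, 170.6]
tcp_rot: [179.8, -0.1, 83.0]
ft_force: [0.9, -0.1, -0.8]
finger_gap: 39.4
grip_force: 30.7
```

>>> play_rows([
  [[0,0,0,0,0,0],[0,0,0,0,0,0],[0,0,0,0,0,0]],
])

```text
time: 36.65
tool_pos: [601.8, 147.5, 164.9]
tcp_rot: [-179.8, 0.0, 83.0]
ft_force: [0.0, 0.4, -1.1]
finger_gap: 39.1
grip_force: 30.7
```

Run:
```python
from h import *
print(sensors.sense()['joint_pos'],move([558.4,-350.3,165],-2.6))
a=snap('wrist','w10.png'); snap('scene','s3.png')
```

```text
[9.03424962e+00 1.14795544e+01 8.38306123e+01 1.91057569e-04
 8.48711830e+01 1.60272580e+01] (array([-4.994e+01,  1.750e+00,  2.000e-02]), array([-0.1,  0.2, 85.6]))
```

>>> play_rows([
  [[-4,0,0,0,0,8],[-8,0,0,0,0,16],[-12,0.5,0,0,0,24],[-16,0.5,0,0,0,32],[-20,1,0,0,0,40]],
])

```text
time: 37.25
tool_pos: [587.5, -53.4, 166.1]
tcp_rot: [-179.9, 0.1, 42.7]
ft_force: [0.6, 0.5, -1.6]
finger_gap: 39.7
grip_force: 30.7
```

>>> play_rows([
  [[0,0,0,0,0,8],[0,0,0,0,0,16],[0,0,0,0,0,24],[0,0,0,0,0,32],[0,0,0,0,0,40]],
])

```text
time: 37.75
tool_pos: [588.0, -52.1, 165.9]
tcp_rot: [-180.0, 0.1, 2.7]
ft_force: [-0.2, -0.3, -1.1]
finger_gap: 39.4
grip_force: 30.7
```

Run:
```python
from h import *
print(toolT()[:3,3],move([558.4,-350.3,165],-2.6))
```

```text
[588.01181782 -52.05410115 165.93524998] (array([-4.35, 29.65,  0.09]), array([-0. ,  0.1,  5.3]))
```

>>> play_rows([
  [[-1,4.5,0,0,0,2],[-2,9,0,0,0,4],[-3,13.5,0,0,0,5.3],[-4,18,0,0,0,5.3],[-4.3,22.5,0,0,0,5.3]],
])

```text
time: 38.25
tool_pos: [556.1, -280.5, 166.1]
tcp_rot: [-180.0, 0.1, -2.3]
ft_force: [0.8, 0.9, -1.6]
finger_gap: 39.7
grip_force: 30.8
```

>>> play_rows([
  [[0,4,0,0,0,0],[0,7,0,0,0,0],[0,7,0,0,0,0],[0,7,0,0,0,0],[0,7,0,0,0,0]],
])

```text
time: 38.75
tool_pos: [554.6, -347.7, 166.3]
tcp_rot: [-179.9, 0.0, -2.3]
ft_force: [0.2, 0.9, -1.0]
finger_gap: 39.5
grip_force: 30.9
```

Run:
```python
from h import *
print(toolT()[:3,3],move([558.4,-350.3,110],-2.6))
a=snap('wrist'); 
k=np.hstack([cv2.resize(cv2.imread('pics/w10.png'),(400,300)),cv2.resize(a['im'],(400,300))])
b=snap('scene'); s3=cv2.imread('pics/s3.png')
p=proj(b,[558,-350,110]).astype(int); q=proj(b,[603,147,130]).astype(int)
f=lambda im,p:cv2.resize(im[max(0,p[1]-50):p[1]+50,max(0,p[0]-66):p[0]+67],(400,300),interpolation=cv2.INTER_CUBIC)
cv2.imwrite('pics/w11.png',np.vstack([k,np.hstack([f(s3,q),f(b['im'],p)])]))
```

```text
[ 554.58869213 -347.72970895  166.28939258] (array([0.4 , 0.25, 5.63]), array([-0.1,  0. ,  0.3]))
```

View pics/w11.png

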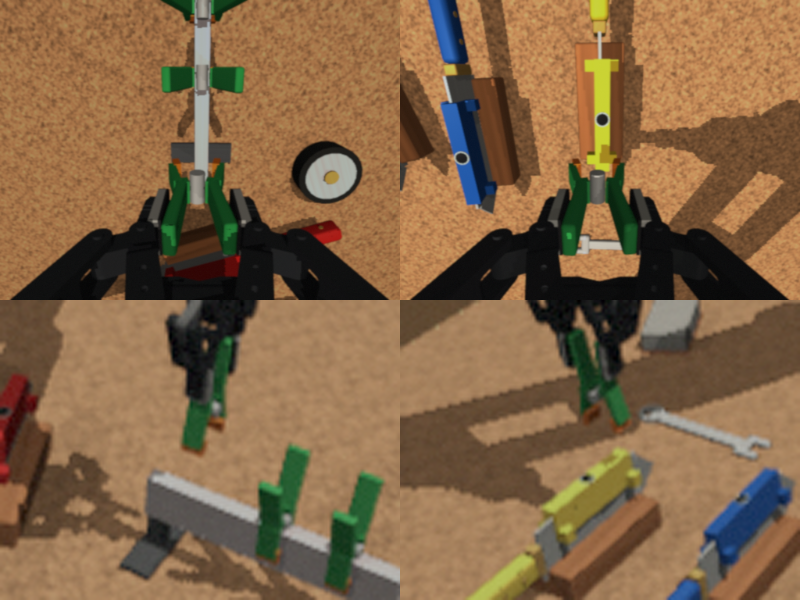

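The clip is held upright with its jaws open just behind the yellow guard. All three guards sit on their blades. I'll lower it onto the yellow guard.

>>> play_rows([
  [[0.4,0.3,0,0,0,0.3],[0.4,0.3,1,0,0,0.3],[0.4,0.3,2.5,0,0,0.3],[0.4,0.3,4,0,0,0.3],[0.4,0.3,5,0,0,0.3]],
])

```text
time: 39.35
tool_pos: [557.3, -351.1, 113.7]
tcp_rot: [-179.9, 0.2, -2.6]
ft_force: [-0.2, -0.1, -1.2]
finger_gap: 39.6
grip_force: 30.9
```

>>> play_rows([
  [[0,0,0.5,0,0,0],[0,0,1.2,0,0,0],[0,0,1.9,0,0,0],[0,0,1.9,0,0,0],[0,0,1.9,0,0,0]],
])

```text
time: 39.85
tool_pos: [558.5, -352.2, 98.1]
tcp_rot: [180.0, -0.0, -2.6]
ft_force: [-0.3, -0.8, -1.3]
finger_gap: 39.7
grip_force: 30.9
```

Run:
```python
from h import *
s=sensors.sense(); print(s['ft_force'],move([558.4,-350.3,90],-2.6))
```

```text
[-0.33634456 -0.81954202 -1.34819359] (array([-0.02, -0.18,  0.81]), array([ 0., -0.,  0.]))
```

>>> play_rows([
  [[0,0,0.4,0,0,0],[0,0,0.8,0,0,0],[0,0,0.8,0,0,0],[0,0,0.8,0,0,0]],
])

```text
time: 40.25
tool_pos: [558.4, -352.0, 89.8]
tcp_rot: [-180.0, 0.0, -2.6]
ft_force: [-0.1, -1.3, -0.9]
finger_gap: 39.6
grip_force: 30.9
```

>>> play_rows([
  [[0,0,0,0,0,0],[0,0,0,0,0,0],[0,0,0,0,0,0],[0,0,0,0,0,0],[0,0,0,0,0,0]],
], jaw=1)

```text
time: 40.75
tool_pos: [558.6, -352.2, 90.2]
tcp_rot: [180.0, -0.0, -2.6]
ft_force: [-0.7, -0.2, 0.6]
finger_gap: 85.6
grip_force: 0.0
```

>>> play_rows([
  [[0,0,-1,0,0,0],[0,0,-3,0,0,0],[0,0,-6,0,0,0],[0,0,-9,0,0,0],[0,0,-9,0,0,0]],
])

```text
time: 41.25
tool_pos: [561.2, -354.0, 187.4]
tcp_rot: [179.7, -0.5, -2.6]
ft_force: [1.5, -0.6, 0.4]
finger_gap: 85.2
grip_force: 0.0
```

```bash
cat >> h.py <<'E'
def green(c):
    h,s,v=cv2.split(cv2.cvtColor(c['im'],cv2.COLOR_BGR2HSV)); m=((h>50)&(h<80)&(s>120)&(v>40)).astype(np.uint8)
    n,l,st,ce=cv2.connectedComponentsWithStats(m); return [(st[i].tolist(),np.round(ce[i],1).tolist()) for i in range(1,n) if st[i,4]>15]
E
python3 - <<'E'
from h import *
a=snap('wrist','w12.png'); print(toolT()[:3,3]);
for g in green(a): print(g)
for z in(150,): print([proj(a,[558.4+s*1.2,-350.5+s*27,z]) for s in(-1,1)])
for x in (530,558,586): print(proj(a,[x,-350.5,95]))
E
```

```text
[ 560.34003629 -353.4479767   184.62616308]
([203, 178, 38, 56, 1034], [221.8, 208.5])
([259, 178, 36, 56, 616], [277.9, 205.6])
[array([285.74443889, 207.94949642]), array([214.3318208, 208.1056294])]
[252.12179985 214.61041448]
[250.68027879 186.69913298]
[249.14566473 156.9853495 ]
```

>>> play_rows([
  [[0,-5,0,0,0,0],[0,-10,0,0,0,0],[0,-15,0,0,0,0],[0,-20,0,0,0,0],[0,-25,0,0,0,0]],
])

```text
time: 41.8
tool_pos: [569.0, -100.3, 179.3]
tcp_rot: [-180.0, 0.1, -2.6]
ft_force: [0.6, -0.4, 0.8]
finger_gap: 85.3
grip_force: 0.0
```

>>> play_rows([
  [[1,-5,0,0,0,-8.5],[2,-10,0,0,0,-17],[3,-15,0,0,0,-25],[4,-20,0,0,0,-34],[5,-25,0,0,0,-42]],
])

```text
time: 42.3
tool_pos: [629.5, 142.4, 179.3]
tcp_rot: [-180.0, 0.1, 39.8]
ft_force: [1.3, 0.2, -0.3]
finger_gap: 85.6
grip_force: 0.0
```

>>> play_rows([
  [[0,0,0,0,0,-8.5],[0,0,0,0,0,-17],[0,0,0,0,0,-25],[0,0,0,0,0,-34],[0,0,0,0,0,-42.5]],
])

```text
time: 42.8
tool_pos: [629.3, 140.4, 179.0]
tcp_rot: [-179.9, 0.0, 82.0]
ft_force: [-0.2, 0.5, 0.2]
finger_gap: 85.3
grip_force: 0.0
```

Run:
```python
from h import *
print(toolT()[:3,3],move([613.2,221.8,150],82.8))
```

```text
[629.26540403 140.42051898 179.03739675] (array([ 7.83, -2.72,  2.9 ]), array([-0.1,  0. , -0.8]))
```

>>> play_rows([
  [[4,-1.5,0,0,0,-0.8],[7.8,-2.7,0,0,0,-0.8],[7.8,-2.7,0,0,0,-0.8],[7.8,-2.7,0,0,0,-0.8],[7.8,-2.7,0,0,0,-0.8]],
])

```text
time: 43.3
tool_pos: [614.4, 220.7, 179.4]
tcp_rot: [-180.0, 0.0, 82.4]
ft_force: [0.3, -0.1, 0.2]
finger_gap: 85.5
grip_force: 0.0
```

Run:
```python
from h import *
a=snap('wrist','w13.png'); print(toolT()[:3,3],move([613.2,221.8,72],82.8))
for g in green(a): print(g)
print(proj(a,[613.2,221.8,150]),proj(a,[613.2,221.8,132]),proj(a,[622,290,150]),proj(a,[622,290,132]))
```

```text
[614.58004268 220.4152038  179.58447584] (array([ 0.13, -0.15, 10.76]), array([-0. ,  0. , -0.5]))
([205, 99, 39, 32, 1015], [223.4, 113.3])
([263, 99, 39, 32, 988], [282.9, 113.1])
([210, 166, 35, 52, 936], [227.4, 194.3])
([263, 166, 35, 52, 911], [279.9, 194.1])
[253.65180824 207.11854713] [253.77112796 198.59646228] [253.06487863 109.55404172] [253.24216124 107.75614729]
```

>>> play_rows([
  [[0.1,-0.15,3,0,0,-0.5],[0.1,-0.15,6,0,0,-0.5],[0.1,-0.15,9,0,0,-0.5],[0.1,-0.15,10.4,0,0,-0.5],[0.1,-0.15,10.4,0,0,-0.5]],
])

```text
time: 43.85
tool_pos: [611.3, 221.2, 73.0]
tcp_rot: [-179.7, 0.1, 82.8]
ft_force: [0.1, -0.3, 0.1]
finger_gap: 85.6
grip_force: 0.0
```

>>> play_rows([
  [[0,0,0,0,0,0],[0,0,0,0,0,0],[0,0,0,0,0,0]],
])

```text
time: 44.15
tool_pos: [614.6, 223.0, 78.2]
tcp_rot: [179.8, -0.1, 82.9]
ft_force: [-0.4, -0.2, -0.0]
finger_gap: 85.4
grip_force: 0.0
```

>>> play_rows([
  [[0,0,0,0,0,0],[0,0,0,0,0,0],[0,0,0,0,0,0],[0,0,0,0,0,0],[0,0,0,0,0,0]],
], jaw=0.3, squeeze=30)

```text
time: 44.65
tool_pos: [616.8, 223.6, 81.1]
tcp_rot: [179.5, -0.2, 82.9]
ft_force: [-0.5, -0.4, 17.1]
finger_gap: 39.8
grip_force: 29.1
```

>>> play_rows([
  [[0,0,0,0,0,0],[0,0,0,0,0,0],[0,0,0,0,0,0]],
])

```text
time: 44.95
tool_pos: [616.9, 223.5, 81.1]
tcp_rot: [179.5, -0.2, 82.9]
ft_force: [0.8, -0.9, 17.2]
finger_gap: 40.1
grip_force: 29.1
```

>>> play_rows([
  [[0,0,-1.5,0,0,0],[0,0,-3.5,0,0,0],[0,0,-6,0,0,0],[0,0,-8.5,0,0,0],[0,0,-9.5,0,0,0]],
])

```text
time: 45.45
tool_pos: [614.4, 223.1, 174.5]
tcp_rot: [179.8, -0.1, 82.9]
ft_force: [0.5, -0.6, -0.1]
finger_gap: 39.5
grip_force: 30.7
```

>>> play_rows([
  [[-4,0,0,0,0,8],[-8,0,0,0,0,16],[-12,-1,0,0,0,24],[-16,-2,0,0,0,32],[-20,-3,0,0,0,41]],
])

```text
time: 45.95
tool_pos: [557.4, 26.6, 170.1]
tcp_rot: [-180.0, 0.1, 42.0]
ft_force: [-0.8, -1.0, -1.2]
finger_gap: 39.9
grip_force: 30.8
```

>>> play_rows([
  [[0,0,0,0,0,8],[0,0,0,0,0,16],[0,0,0,0,0,24],[0,0,0,0,0,32],[0,0,0,0,0,41]],
])

```text
time: 46.45
tool_pos: [558.1, 27.9, 170.2]
tcp_rot: [-180.0, 0.1, 1.4]
ft_force: [0.4, -0.4, -0.1]
finger_gap: 39.6
grip_force: 30.8
```

Run:
```python
from h import *
print(toolT()[:3,3],move([521,-190.8,165],-.4))
```

```text
[558.08646011  27.87364141 170.16063003] (array([-4.23, 21.77,  0.52]), array([-0. ,  0.1,  1.8]))
```

>>> play_rows([
  [[-1,4.5,0,0,0,1.8],[-2,9,0,0,0,1.8],[-3,13.5,0,0,0,1.8],[-4,18,0,0,0,1.8],[-4.2,21.8,0,0,0,1.8]],
])

```text
time: 46.95
tool_pos: [521.7, -193.2, 170.4]
tcp_rot: [-180.0, 0.1, -0.1]
ft_force: [1.7, -0.1, -1.3]
finger_gap: 40.0
grip_force: 30.9
```

>>> play_rows([
  [[0,0,0,0,0,0],[0,0,0,0,0,0],[0,0,0,0,0,0]],
])

```text
time: 47.25
tool_pos: [523.0, -190.3, 170.4]
tcp_rot: [-180.0, 0.0, -0.1]
ft_force: [0.6, -0.8, -0.6]
finger_gap: 39.5
grip_force: 30.9
```

Run:
```python
from h import *
a=snap('wrist','w14.png')
print(toolT()[:3,3],move([521,-190.8,94],-.4))
m=cmask(a,'blue'); m[:,:200]=0; m[:,320:]=0
for v in range(60,200,20):
    u=np.where(m[v])[0]; print(v,(u.min(),u.max()) if len(u) else None)
print([proj(a,[x,-191,95]) for x in(521,549,600)], green(a))
```

```text
[ 523.21988804 -189.98843343  170.60723294] (array([-0.22,  0.09,  7.66]), array([-0. ,  0. ,  0.4]))
60 None
80 None
100 (np.int64(246), np.int64(267))
120 (np.int64(246), np.int64(267))
140 (np.int64(247), np.int64(267))
160 (np.int64(247), np.int64(248))
180 (np.int64(248), np.int64(267))
[array([255.76819507, 190.33615281]), array([255.77070526, 158.87147019]), array([255.77576462,  95.45326886])] [([415, 138, 97, 51, 2761], [465.8, 160.6]), ([208, 207, 35, 111, 2208], [224.0, 265.0]), ([263, 206, 40, 111, 1817], [284.6, 264.5])]
```

>>> play_rows([
  [[-0.2,0.1,1,0,0,0.3],[-0.2,0.1,2,0,0,0.3],[-0.2,0.1,3.5,0,0,0.3],[-0.2,0.1,5,0,0,0.3],[-0.2,0.1,5,0,0,0.3]],
])

```text
time: 47.8
tool_pos: [519.0, -191.0, 116.9]
tcp_rot: [-179.9, 0.3, -0.4]
ft_force: [-0.2, -0.3, -0.7]
finger_gap: 39.5
grip_force: 30.9
```

>>> play_rows([
  [[0,0,0.5,0,0,0],[0,0,1.2,0,0,0],[0,0,2.0,0,0,0],[0,0,2.5,0,0,0],[0,0,2.5,0,0,0]],
])

```text
time: 48.3
tool_pos: [520.6, -192.0, 94.8]
tcp_rot: [-180.0, 0.1, -0.4]
ft_force: [0.5, 0.6, -1.0]
finger_gap: 39.8
grip_force: 30.9
```

>>> play_rows([
  [[0,0,0,0,0,0],[0,0,0,0,0,0]],
])

```text
time: 48.5
tool_pos: [521.5, -192.4, 96.4]
tcp_rot: [180.0, -0.0, -0.4]
ft_force: [-1.1, 0.4, -0.6]
finger_gap: 39.4
grip_force: 30.9
```

>>> play_rows([
  [[0,-0.1,0.2,0,0,0],[0,-0.1,0.2,0,0,0],[0,-0.1,0.2,0,0,0]],
])

```text
time: 48.8
tool_pos: [521.2, -191.2, 94.0]
tcp_rot: [180.0, -0.0, -0.4]
ft_force: [-0.1, -0.9, -1.5]
finger_gap: 39.6
grip_force: 30.9
```

>>> play_rows([
  [[0,0,0,0,0,0],[0,0,0,0,0,0],[0,0,0,0,0,0],[0,0,0,0,0,0],[0,0,0,0,0,0]],
], jaw=1)

```text
time: 49.3
tool_pos: [521.3, -191.3, 94.1]
tcp_rot: [180.0, -0.0, -0.4]
ft_force: [0.3, 0.4, 0.2]
finger_gap: 85.2
grip_force: 0.0
```

>>> play_rows([
  [[0,0,-1,0,0,0],[0,0,-3,0,0,0],[0,0,-6,0,0,0],[0,0,-8.5,0,0,0],[0,0,-8.5,0,0,0]],
])

```text
time: 49.8
tool_pos: [523.9, -192.5, 184.8]
tcp_rot: [179.8, -0.4, -0.4]
ft_force: [1.2, -0.8, 0.7]
finger_gap: 85.5
grip_force: 0.0
```

>>> play_rows([
  [[1,-5,0,0,0,0],[2,-10,0,0,0,-8],[3,-15,0,0,0,-16],[4,-20,0,0,0,-24],[5,-25,0,0,0,-32]],
])

```text
time: 50.3
tool_pos: [571.9, 55.5, 179.1]
tcp_rot: [180.0, -0.0, 31.9]
ft_force: [1.3, -0.3, -0.6]
finger_gap: 85.3
grip_force: 0.0
```

>>> play_rows([
  [[0,0,0,0,0,-8.5],[0,0,0,0,0,-17],[0,0,0,0,0,-25],[0,0,0,0,0,-34],[0,0,0,0,0,-42.5]],
])

```text
time: 50.8
tool_pos: [571.7, 53.7, 178.8]
tcp_rot: [-180.0, 0.0, 74.2]
ft_force: [0.3, -0.8, 0.6]
finger_gap: 85.3
grip_force: 0.0
```

Run:
```python
from h import *
print(toolT()[:3,3],move([621.3,286,150],82.8))
```

```text
[571.67824273  53.68942012 178.78342928] (array([23.7 , -1.56,  2.88]), array([-0. ,  0. , -8.6]))
```

>>> play_rows([
  [[5,-0.3,0,0,0,-4],[10,-0.6,0,0,0,-8.6],[15,-1,0,0,0,-8.6],[20,-1.3,0,0,0,-8.6],[23.7,-1.5,0,0,0,-8.6]],
])

```text
time: 51.3
tool_pos: [623.4, 288.3, 178.7]
tcp_rot: [-180.0, -0.0, 82.5]
ft_force: [0.3, -0.7, -0.8]
finger_gap: 85.4
grip_force: 0.0
```

>>> play_rows([
  [[0,0,0,0,0,0],[0,0,0,0,0,0],[0,0,0,0,0,0]],
])

```text
time: 51.6
tool_pos: [623.6, 284.4, 178.8]
tcp_rot: [-180.0, 0.0, 82.4]
ft_force: [0.1, -1.4, -0.2]
finger_gap: 85.3
grip_force: 0.0
```

Run:
```python
from h import *
a=snap('wrist','w15.png'); print(toolT()[:3,3],move([621.3,286,76],82.8))
for g in green(a): print(g)
print([proj(a,[621.3,286,z]) for z in (125,150)])
```

```text
[623.66324878 284.09142126 179.0247176 ] (array([ 0.16, -0.26, 10.3 ]), array([-0. ,  0. , -0.5]))
([209, 167, 35, 51, 930], [226.1, 194.6])
([262, 166, 34, 52, 902], [278.8, 194.3])
[array([252.38384907, 195.43051402]), array([252.08167301, 206.96851269])]
```

>>> play_rows([
  [[0.15,-0.25,3,0,0,-0.5],[0.15,-0.25,6,0,0,-0.5],[0.15,-0.25,9,0,0,-0.5],[0.15,-0.25,10.4,0,0,-0.5],[0.15,-0.25,10.4,0,0,-0.5]],
])

```text
time: 52.15
tool_pos: [619.6, 285.4, 72.3]
tcp_rot: [-179.8, 0.1, 82.8]
ft_force: [-0.7, 0.8, 0.8]
finger_gap: 85.7
grip_force: 0.0
```

>>> play_rows([
  [[0,0,0,0,0,0],[0,0,0,0,0,0],[0,0,0,0,0,0]],
])

```text
time: 52.45
tool_pos: [622.7, 287.6, 77.3]
tcp_rot: [179.8, -0.1, 82.9]
ft_force: [0.7, -0.6, -0.1]
finger_gap: 85.3
grip_force: 0.0
```

>>> play_rows([
  [[0,0,0,0,0,0],[0,0,0,0,0,0],[0,0,0,0,0,0],[0,0,0,0,0,0],[0,0,0,0,0,0]],
], jaw=0.3, squeeze=30)

```text
time: 52.95
tool_pos: [624.9, 288.3, 80.3]
tcp_rot: [179.6, -0.2, 82.9]
ft_force: [-0.5, -1.1, 17.6]
finger_gap: 39.7
grip_force: 29.1
```

>>> play_rows([
  [[0,0,0,0,0,0],[0,0,0,0,0,0],[0,0,0,0,0,0]],
])

```text
time: 53.25
tool_pos: [624.9, 288.4, 80.3]
tcp_rot: [179.6, -0.2, 82.9]
ft_force: [-0.4, -0.9, 17.7]
finger_gap: 39.6
grip_force: 29.1
```

>>> play_rows([
  [[0,0,-1.5,0,0,0],[0,0,-3.5,0,0,0],[0,0,-6,0,0,0],[0,0,-8.5,0,0,0],[0,0,-9.5,0,0,0]],
])

```text
time: 53.75
tool_pos: [622.6, 287.7, 173.6]
tcp_rot: [179.8, -0.1, 82.9]
ft_force: [1.3, -0.3, -1.4]
finger_gap: 39.2
grip_force: 30.7
```

>>> play_rows([
  [[-4,0,0,0,0,8],[-8,0,0,0,0,16],[-12,-1,0,0,0,24],[-16,-2,0,0,0,32],[-20,-3,0,0,0,40]],
])

```text
time: 54.25
tool_pos: [565.6, 91.0, 169.1]
tcp_rot: [-180.0, 0.1, 42.6]
ft_force: [1.2, -0.8, -1.2]
finger_gap: 39.7
grip_force: 30.8
```

>>> play_rows([
  [[0,0,0,0,0,8],[0,0,0,0,0,16],[0,0,0,0,0,24],[0,0,0,0,0,31],[0,0,0,0,0,31]],
])

```text
time: 54.75
tool_pos: [566.4, 92.3, 169.3]
tcp_rot: [-180.0, 0.1, 11.8]
ft_force: [0.1, -0.5, -0.9]
finger_gap: 40.0
grip_force: 30.8
```

Run:
```python
from h import *
print(toolT()[:3,3],move([558.6,-59.9,168],11.7))
```

```text
[566.38731482  92.30374802 169.28166726] (array([-3.87, 14.74,  0.13]), array([-0. ,  0.1,  0.1]))
```

>>> play_rows([
  [[-1,4.5,0,0,0,0],[-2,9,0,0,0,0],[-3,13,0,0,0,0],[-3.9,14.7,0,0,0,0],[-3.9,14.7,0,0,0,0]],
])

```text
time: 55.25
tool_pos: [558.2, -62.1, 169.4]
tcp_rot: [180.0, 0.1, 11.9]
ft_force: [-0.4, -0.0, -1.0]
finger_gap: 39.6
grip_force: 30.9
```

>>> play_rows([
  [[0,0,0,0,0,0],[0,0,0,0,0,0],[0,0,0,0,0,0]],
])

```text
time: 55.55
tool_pos: [559.1, -58.3, 169.8]
tcp_rot: [-180.0, 0.0, 12.0]
ft_force: [-0.2, 0.2, -1.0]
finger_gap: 39.7
grip_force: 30.9
```

Run:
```python
from h import *
a=snap('wrist','w16.png')
print(toolT()[:3,3],move([558.6,-59.9,93.3],11.7))
m=cmask(a,'red'); m[:,:200]=0; m[:,320:]=0
for v in range(80,200,20):
    u=np.where(m[v])[0]; print(v,(u.min(),u.max()) if len(u) else None)
print(proj(a,[558.6,-59.9,95]), green(a))
```

```text
[559.13643934 -58.36536509 169.88245686] (array([-0.08,  0.14,  7.66]), array([-0. ,  0. ,  0.3]))
80 (np.int64(249), np.int64(270))
100 (np.int64(249), np.int64(267))
120 (np.int64(249), np.int64(267))
140 (np.int64(249), np.int64(267))
160 None
180 (np.int64(249), np.int64(266))
[256.69565339 189.35259357] [([263, 207, 40, 112, 1827], [284.7, 265.8]), ([208, 208, 35, 113, 2215], [224.2, 267.0]), ([363, 238, 23, 56, 450], [377.0, 268.2]), ([397, 247, 68, 81, 1658], [430.3, 293.0])]
```

Aligned: the guard is at u≈258 and the clip centre at 255. I'll shift +1.5 mm and lower.

>>> play_rows([
  [[-0.1,0.1,1,0,0,0.3],[-0.1,0.1,2,0,0,0.3],[-0.1,0.1,3.5,0,0,0.3],[-0.1,0.1,5,0,0,0.3],[-0.1,0.1,5,0,0,0.3]],
])

```text
time: 56.1
tool_pos: [555.7, -60.2, 115.9]
tcp_rot: [-179.9, 0.3, 11.6]
ft_force: [0.1, 0.2, -1.0]
finger_gap: 39.4
grip_force: 30.9
```

>>> play_rows([
  [[0,0,0.5,0,0,0],[0,0,1.2,0,0,0],[0,0,2.0,0,0,0],[0,0,2.5,0,0,0],[0,0,2.5,0,0,0]],
])

```text
time: 56.6
tool_pos: [557.5, -60.6, 93.8]
tcp_rot: [-180.0, 0.1, 11.6]
ft_force: [0.3, -0.0, -1.1]
finger_gap: 39.4
grip_force: 30.9
```

>>> play_rows([
  [[0,0,0.1,0,0,0],[0,0,0.1,0,0,0],[0,0,0.1,0,0,0]],
])

```text
time: 56.9
tool_pos: [558.5, -60.8, 94.3]
tcp_rot: [180.0, -0.0, 11.6]
ft_force: [-1.0, -0.5, -1.6]
finger_gap: 39.4
grip_force: 30.9
```

>>> play_rows([
  [[0,-0.05,0.1,0,0,0],[0,-0.05,0.1,0,0,0]],
])

```text
time: 57.1
tool_pos: [558.1, -60.2, 93.0]
tcp_rot: [180.0, -0.0, 11.6]
ft_force: [0.2, 0.3, -0.6]
finger_gap: 40.0
grip_force: 30.9
```

>>> play_rows([
  [[0,0,0,0,0,0],[0,0,0,0,0,0],[0,0,0,0,0,0],[0,0,0,0,0,0],[0,0,0,0,0,0]],
], jaw=1)

```text
time: 57.6
tool_pos: [558.3, -60.2, 93.1]
tcp_rot: [180.0, -0.0, 11.6]
ft_force: [0.0, 0.7, -0.2]
finger_gap: 85.4
grip_force: 0.0
```

>>> play_rows([
  [[0,0,-1,0,0,0],[0,0,-3,0,0,0],[0,0,-6,0,0,0],[0,0,-9,0,0,0],[0,0,-11,0,0,0]],
])

```text
time: 58.1
tool_pos: [559.1, -60.4, 206.6]
tcp_rot: [179.9, -0.2, 11.6]
ft_force: [0.7, 0.8, 0.6]
finger_gap: 85.1
grip_force: 0.0
```

>>> play_rows([
  [[-4,-4,0,0,0,0],[-8,-9,0,0,0,0],[-11,-13,0,0,0,0],[-11,-18,0,0,0,0],[-11,-22,0,0,0,0]],
])

```text
time: 58.6
tool_pos: [406.9, 127.1, 204.2]
tcp_rot: [180.0, -0.1, 11.5]
ft_force: [2.2, 0.2, 0.5]
finger_gap: 85.4
grip_force: 0.0
```

Run:
```python
from h import *
b=snap('scene'); t=snap('top')
p=[proj(b,[570,y,100]) for y in(-52,-352)]; print(p)
u0=int(min(q[0] for q in p)-50);u1=int(max(q[0] for q in p)+50);v0=int(min(q[1] for q in p)-55);v1=int(max(q[1] for q in p)+55)
A=b['im'][max(0,v0):v1,max(0,u0):u1]; s=min(800/A.shape[1],340/A.shape[0]); A=cv2.resize(A,None,fx=s,fy=s,interpolation=cv2.INTER_CUBIC)
A=cv2.copyMakeBorder(A,0,0,0,800-A.shape[1],cv2.BORDER_CONSTANT)
B=t['im'][125:240,250:390]; s=min(800/B.shape[1],255/B.shape[0]); B=cv2.resize(B,None,fx=s,fy=s,interpolation=cv2.INTER_CUBIC); B=cv2.copyMakeBorder(B,0,0,0,800-B.shape[1],cv2.BORDER_CONSTANT)
cv2.imwrite('pics/fin.png',np.vstack([A,B]))
```

```text
[array([232.98796886, 192.49893466]), array([145.27736426, 166.44074718])]
```

View pics/fin.png

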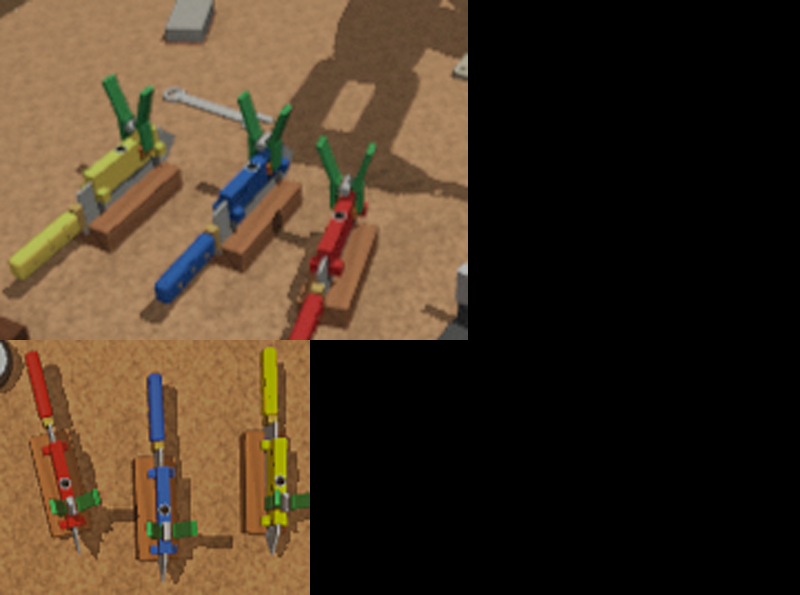

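The final picture shows all three guards seated on their blades, with a clip standing upright astride each one. Handing in.

```bash
python3 -c "
from h import *
print(job.hand_in())"
```

```text
the job is handed in; nothing more can be done
None
```

I fitted all three guards (red, blue, yellow) fully down on their matching blades, pressed each catch to its stop and clamped each guard with a green clip; the job is handed in at about 59 s, and the hand-in returned no verdict.

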